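# Turn a slide carrier face up with a lifter

### The arm

A 7-joint arm with a two-finger parallel gripper is mounted at the origin on the work surface. World frame = base frame: x ahead of the robot, y to its left, z up, the work surface at z = 0. Lengths are in m, angles in rad, forces in N, time in s.
With the tool pointing down it reaches from about 0.4 to 0.85 m from the base axis. Payload 10.4 kg.
Tool frame: the origin (TCP) lies on the centre line of the jaws, within the pads' length; the fingertips stand 22 mm ahead of it and the grasp point (between the pads) lies 3 mm ahead of it; z points along the fingers, y is the direction in which the jaws open and shut (so a half turn about z gives the same grasp; the last joint's range is limited). The gripper opens to 87 mm and grips with 3 to 60 N. Pads are 19 mm wide; open, the fingers measure 117 mm over their backs; the gripper's body (75 mm by 190 mm) begins 51 mm behind the grasp point.
Start: joints at [-1.179, 0.332, -0.065, 1.46, 0.022, 1.35, -0.088], TCP at [0.252, 0.572, 0.245] pointing down, gripper open.
Joint ranges: [-2.6, 2.6], [-0.5, 2.12], [-1.47, 1.34], [0.16, 2.42], [-1.27, 4.41], [0.06, 2.06], [-2.6, 2.6]. Speed limits (rad/s): [2.22, 2.22, 2.79, 2.79, 3.14, 3.14, 3.14].

### API

Orientations are given as a 3x3 rotation matrix whose columns are the frame's x, y, z axes.
In Python, from plant import manip, imaging, job gives the robot as it stands. The module is installed in compiled form; this text tells all that it offers.
- The arm moves only by the tool step_arm, never from a script. Its argument "motion" is a list of rows, each an object of numbers: "ax", "ay", "az": the turn, a rotation vector about the tool's x, y, z in rad; "x", "y", "z": the shift along the tool's x, y, z in cm; "hand": the closure, from 0 (fully open) to 1 (shut). A call has exactly 5 rows; each row shifts and turns the pose as measured when the row begins, along the tool's axes as they then stand; what a row does not reach is not made up. A row lasts 1/12 s, in which the tool goes at most 41.7 mm and 7.16 degrees, less where a joint would pass 70% of its speed; a pose out of reach is approached as far as the arm can. A call with a gripper value outside its range is refused whole. The fingers move at their own pace and stop on an object; the grip force is fixed at half the most. Time passes only in rows, so rows that do not move let the fingers close, or fill a call up. It gives the time, the measured TCP pose, the force and the opening at its end, in the units of the state.
- manip.get_state(): the state, without advancing time (a new reading comes with each control period).
- imaging.grab_frame(name): name is "side" or "top" or "wrist"; returns a dict with "image" (420x560x3 uint8, red, green, blue), "fx", "fy", "cx", "cy" (pixels), "eye" and "rotation" of the camera in the world. Camera axes: x right, y up, looking along -z (the intrinsics and any distortion apply to the point x, -y, -z); pixel columns grow to the right and rows downward; lengths in m; the calibration is good to about 2 mm. A picture is of the moment at which its call begins. There is no depth.
- job.sign_off(): hands the job in, once; it reports no verdict.
The state is a dict: "time_s": time; "joint_positions": joint angles; "qvel": joint speeds; "joint_efforts": joint torques, N m; "ee_pos": TCP position; "tcp_rot": TCP orientation; "wrist_force": force on the tool from outside, world axes, zero at the start; "ft_torque": the same for the moment, N m; "grip_width": finger opening in m.
Only numpy, scipy, OpenCV 4.12 (cv2) and the standard library are available. Lean on these libraries where they do the work, as an engineer would, in place of code of your own. Each camera call takes 0.05 s, during which the arm holds its last target.

### The job

The slide carrier is lying face down on the flat deck of the metal turning stand. Take the lifter by its upright handle, slide its blade under the carrier's raised lip, push the carrier along the deck until it bears against the step of the sloping rest, then tip it over with the blade so that it lies flat and face up on the rest, pressing only gently with the lifter throughout and never touching the carrier with the gripper itself. Then stand the lifter upright on its black mat, lengthwise along it, let go, and leave the other things on the bench where they are.

Things in the scene. Friction and masses are not known exactly. Their poses are not given: they have to be found in the camera images.
- stand: Fixed aluminium turning stand, 130 mm wide, no side walls, on levelling feet: its base plate stands 0 to 12 mm above the table, different each time. Origin at the plate's underside, mid-width; x runs along the stand from the free deck towards the sloping rest, z up. The flat plate (deck) is 10 mm thick, x = -160 to 155 mm; the rest is clamped on it.
- deck_end (a point): Middle of the deck's free end, on its top; axes as the stand's. The sloping rest, 110 mm wide, begins with an upright step 6 mm high across the deck, then rises away at 30 degrees for 108 mm. It is clamped with its step 160 to 205 mm from this end; where exactly is not reported: feel for it by pushing the carrier up to it. A part tipped over about the step ends leaning back on the rest.
- carrier_mid (a point): Centre (half thickness) of the loose grey slide carrier, a rigid plate 100 mm long (x), 84 wide (y), 10 thick, 0.1 to 0.18 kg. z points out of its plain back (up at the start); the face with two glass slides is at -z. It lies on the deck, x towards the rest, +x edge 4 to 60 mm short of the step; it slides easily. At the end its back lies on the slope.
- carrier_lip (a point): Middle of the carrier's -x edge, under its lip. Along this whole edge the side that is down at the start is cut away: a gap 4 mm high and 14 mm deep under a 6 mm thick lip. The point is at the gap's open mouth, mid-height (2 mm above the deck at the start). An upright wall closes the gap, 86 mm from the carrier's +x edge. Axes as the carrier's.
- lifter_grip (a point): Loose lifter, 0.15 kg, upright on its mat. Point to grip: on the centre line of its upright black handle (20 mm square, top 112 mm above the underside), 85 mm above the underside. x along the blade, z up. Flat steel blade 2 mm thick, 44 wide; square tip 80 mm ahead (+x) of the handle's centre, heel 30 mm behind. Collar 28 mm square, 12 mm high, at the handle's foot.
- mat: Fixed flat black rubber mat 150 mm (x) by 80 mm (y), 4 mm thick, the lifter's place, left or right of the stand (the tube rack is on the other side). Origin under its centre, z up. The lifter starts with its handle about 25 mm behind the centre (-x), blade along +x.
- tube_rack: Bystander, fixed: white rack of capped tubes 110 x 60 mm, 61 mm tall, origin under its centre.
- bottle: Bystander, loose: white bottle, 64 mm diameter, 130 mm tall, origin under its centre.
- jar: Bystander, loose: amber jar, 52 mm diameter, 75 mm tall, origin under its centre.
- tip_box: Bystander, loose: tip box 85 x 120 x 63 mm, origin under its centre.
- slide_box: Bystander, loose: white closed flat box 90 x 180 x 35 mm, origin under its centre.
There are look-alikes about, which are no part of the job. There is more than one size of the part that bears carrier_mid; the job needs the largest. What is shaped like the part that bears lifter_grip but blue is not meant.

How it is judged:
On the way, in this order (a step that is already met when the one before it is completed fails the run):
1. the carrier, still flat, is pushed against the step (bears on the stand with more than its weight, over 2.5 N) (angle between carrier_mid's own z axis and vertical below 0.1 rad and contact force between carrier and stand above 2.5 N and contact force between carrier and lifter above 0.1 N), for 0.05 s.
2. the carrier is raised on the lifter (tilted by more than 30 degrees while the lifter bears on it) (angle between carrier_mid's own z axis and vertical between 0.52 and 1.7 rad and contact force between carrier and lifter above 0.1 N), for 0.1 s.
3. the carrier lies turned over, face up, on the sloping rest (angle between carrier_mid's own z axis and vertical between 2.45 and 2.8 rad and x of carrier_mid in the frame of stand between 0.015 and 0.125 m and y of carrier_mid in the frame of stand between -0.03 and 0.03 m and z of carrier_mid in the frame of stand between 0.03 and 0.07 m), for 0.3 s.
At the end, for the whole second after the job is handed in: Carrier face up, flat on the sloping rest (z 140 to 160 deg from vertical), centre at x 15 to 125 mm and within 30 mm of the stand's middle line; lifter upright (6 deg) on its mat, along it (23 deg), within 30 mm of centred across and 40 mm lengthwise; both released, at rest (all of step 3 and angle between lifter_grip's own z axis and vertical below 0.1 rad and x of lifter_grip in the frame of mat between -0.065 and 0.015 m and y of lifter_grip in the frame of mat between -0.03 and 0.03 m and z of lifter_grip in the frame of mat between 0.08 and 0.1 m and angle between the x axis of lifter_grip and the x axis of mat, either way round below 0.4 rad and linear speed of each of carrier, lifter below 0.02 m/s); the robot touches nothing.
It fails at once if the lifter is pressed with over 40 N on the stand or over 20 N on the carrier (contact force between lifter and stand above 40 N or contact force between lifter and carrier above 20 N).
It fails at once if the gripper or arm touches the carrier (contact force between carrier and the fingers above 0.5 N or contact force between carrier and the arm above 0.5 N).
It fails at once if a bystander is moved by more than 30 mm (distance of any of bottle, jar, tip_box, slide_box from where it was at the start of the episode above 0.03 m).
It also fails if it takes over 58 s, if anything falls off the work surface, if the arm or the gripper's body presses on something with over 40 N, if the wrist force passes 120 N, or if a joint passes its speed limit or range.

## Working session

There is one attempt and no reset: what is moved stays moved. The work goes in short steps, Python scripts to look and compute and a tool call to move; the robot and the scene stay as the last step left them, time stands still between calls to the robot, and variables do not carry over. Pictures are saved under pics/ and viewed, and the job is handed in when it is done.

Besides the shell and the picture viewer there is one more tool, called as name(argument=value, ...), one argument or row to a line, values as JSON. step_arm: Moves the arm, as the interface text tells. Its arguments: {"type":"object","properties":{"motion":{"type":"array"}},"required":["motion"]}

```bash
mkdir -p pics; ls; python3 - <<'E'
from plant import manip, imaging, job
import cv2, json
print(manip.get_state())
for n in ("side","top","wrist"):
    f=imaging.grab_frame(n); cv2.imwrite(f"pics/a_{n}.png",f["image"][:,:,::-1])
    print(n,{k:(v.tolist() if hasattr(v,'tolist') else v) for k,v in f.items() if k!="image"})
E
```

```text
pics
{'time_s': 0.0, 'joint_positions': array([-1.17859452,  0.33288468, -0.06466767,  1.46095308,  0.02156685,
        1.34992219, -0.08851624]), 'qvel': array([-9.45200694e-04, -3.27166990e-04, -8.58880221e-05, -1.37184126e-03,
       -2.83864567e-04,  9.90850016e-06,  2.13330628e-03]), 'joint_efforts': array([-9.65161853e-04, -6.23255253e+01,  2.40183261e-02, -3.89900208e+01,
       -6.14945032e-02,  3.96586081e-02,  2.04140911e-04]), 'ee_pos': array([0.25174419, 0.57165326, 0.24374022]), 'tcp_rot': array([[-9.15182982e-01,  4.03038220e-01, -5.49741384e-04],
       [ 4.03038592e-01,  9.15181962e-01, -1.36712781e-03],
       [-4.78913595e-05, -1.47273910e-03, -9.99998914e-01]]), 'wrist_force': array([-0.04211132, -0.68957182,  0.59373005]), 'ft_torque': array([ 0.0647343 ,  0.01213947, -0.06163404]), 'grip_width': 0.08719433676627722}
side {'fx': 432.8325975242432, 'fy': 432.8325975242432, 'cx': 286.139142774614, 'cy': 211.5043524059265, 'eye': [-0.05829652502723621, -0.6324390512805672, 1.0827063726428556], 'rotation': [[0.7205145156892963, 0.5099674816403376, -0.4698850927093036]
[... 210 characters left out ...]
6, 'cy': 209.10450884399629, 'eye': [0.4062067524361058, 0.005994145079332272, 1.1786654578254714], 'rotation': [[-0.017495745703531886, 0.991677152975582, -0.12755517687856194], [-0.9996655564251232, -0.014919733991749186, 0.021122898353768967], [0.019044006393759534, 0.12788207772733176, 0.9916065247953014]]}
wrist {'fx': 376.10499311369796, 'fy': 376.10499311369796, 'cx': 283.3713215558136, 'cy': 212.5519508307032, 'eye': [0.17917562581196947, 0.6036566071032786, 0.3833156512982986], 'rotation': [[0.40282531619750467, -0.8772327219690189, -0.26114079753497516], [0.9152744745813614, 0.3854266343082829, 0.11712790336038001], [-0.002097810808864106, -0.2861975909622784, 0.9581683245219469]]}
```

View pics/a_top.png

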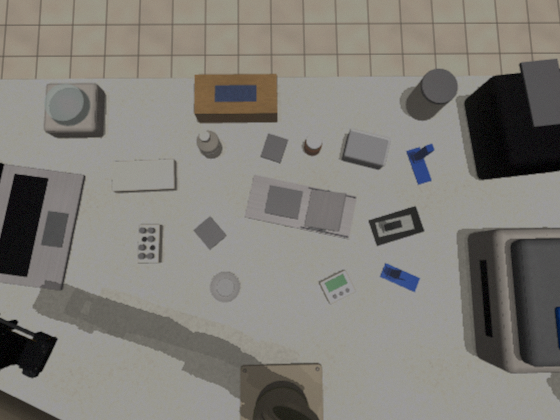

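View pics/a_side.png

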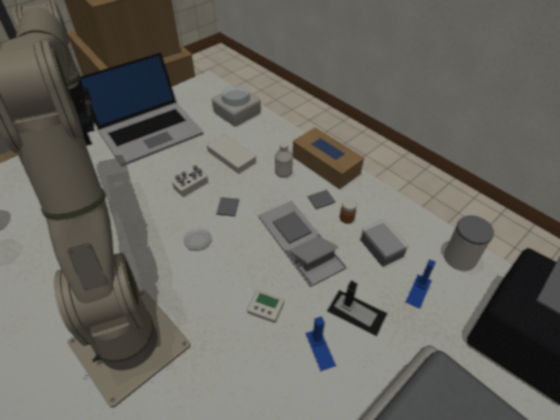

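View pics/a_wrist.png

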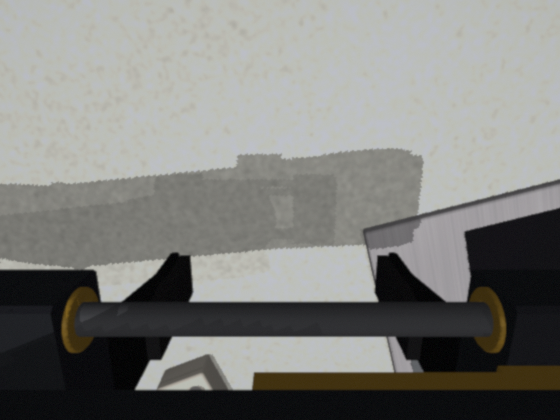

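Candidates seen in the top image. Carriers: (284,202) on the deck, (274,148) and (210,233) loose on the table. Lifters: steel and black at (396,226) on the mat, blue at (421,160) and (402,277). My picks are the deck carrier and the mat lifter, which I'll check in a crop.

```bash
python3 - <<'E'
import cv2
a=cv2.imread("pics/a_top.png"); c=a[165:255,235:435]; cv2.imwrite("pics/c_top.png",cv2.resize(c,None,fx=4,fy=4,interpolation=cv2.INTER_CUBIC))
a=cv2.imread("pics/a_side.png"); c=a[190:340,245:395]; cv2.imwrite("pics/c_side.png",cv2.resize(c,None,fx=4,fy=4,interpolation=cv2.INTER_CUBIC))
E
```

```text
(no output)
```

View pics/c_top.png

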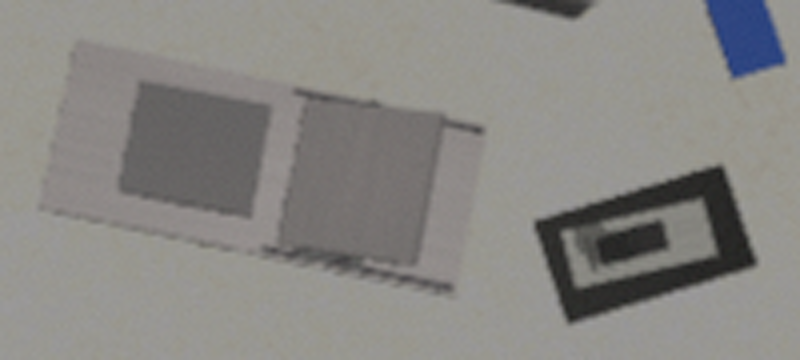

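View pics/c_side.png

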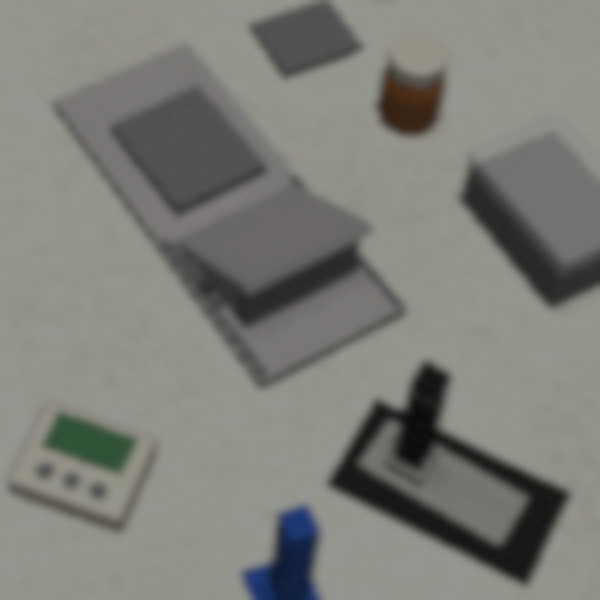

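The crop confirms both. The deck carrier is the largest grey plate: deck crop (120–270, 80–215). The lifter is the steel blade with a black handle on the black mat: foot at crop (600,240), blade pointing right.

```bash
cat > h.py <<'E'
import numpy as np, cv2
from plant import manip, imaging, job
def ray(f,px):
    px=np.atleast_2d(np.asarray(px,float))
    d=np.c_[(px[:,0]-f["cx"])/f["fx"],-(px[:,1]-f["cy"])/f["fy"],-np.ones(len(px))]
    return np.asarray(f["eye"]),d@np.asarray(f["rotation"]).T
def plane(f,px,z):
    e,d=ray(f,px); return e+d*((z-e[2])/d[:,2])[:,None]
def proj(f,p):
    q=(np.atleast_2d(p)-f["eye"])@np.asarray(f["rotation"])
    return np.c_[f["cx"]+f["fx"]*q[:,0]/-q[:,2], f["cy"]-f["fy"]*q[:,1]/-q[:,2]]
def quad(mask):
    cs,_=cv2.findContours(mask.astype(np.uint8),cv2.RETR_EXTERNAL,cv2.CHAIN_APPROX_NONE)
    c=max(cs,key=cv2.contourArea)
    return cv2.boxPoints(cv2.minAreaRect(c)),c
def grab(n,save=None):
    f=imaging.grab_frame(n)
    if save: cv2.imwrite(f"pics/{save}.png",f["image"][:,:,::-1])
    return f
E
python3 - <<'E'
from h import *
f=grab("top")
# crop coords -> px
c=lambda x,y:(235+(x+.5)/4-.5,165+(y+.5)/4-.5)
g={"mat":([c(537,222),c(722,166),c(757,264),c(570,323)],.004),
"blade":([c(563,230),c(705,195),c(720,255),c(577,290)],.006),
"stand":([c(80,40),c(485,129),c(453,296),c(40,208)],.016),
"carrier":([c(140,80),c(272,105),c(250,217),c(120,190)],.026),
"slopetop":([c(443,114),c(416,266)],.07),"step":([c(302,97),c(277,248)],.022)}
for k,(p,z) in g.items():
    P=plane(f,p,z); print(k); print(P.round(4)); 
    L=[np.linalg.norm(P[i]-P[(i+1)%len(P)]) for i in range(len(P))]; print(" sides",np.round(L,4),"mid",P.mean(0).round(4),"ang",np.degrees(np.arctan2(*(P[1]-P[0])[[1,0]])).round(1))
E
```

```text
mat
[[ 0.5203 -0.269   0.004 ]
 [ 0.5605 -0.4107  0.004 ]
 [ 0.4863 -0.4326  0.004 ]
 [ 0.4448 -0.2902  0.004 ]]
 sides [0.1472 0.0773 0.1482 0.0785] mid [ 0.503  -0.3506  0.004 ] ang -74.2
blade
[[ 0.5139 -0.2878  0.006 ]
 [ 0.5385 -0.3958  0.006 ]
 [ 0.4933 -0.4045  0.006 ]
 [ 0.469  -0.2961  0.006 ]]
 sides [0.1108 0.046  0.111  0.0456] mid [ 0.5037 -0.346   0.006 ] ang -77.2
stand
[[ 0.6609  0.0702  0.016 ]
 [ 0.5893 -0.2305  0.016 ]
 [ 0.4656 -0.2019  0.016 ]
 [ 0.5352  0.1006  0.016 ]]
 sides [0.3091 0.127  0.3103 0.1293] mid [ 0.5628 -0.0654  0.016 ] ang -103.4
carrier
[[ 0.628   0.0257  0.026 ]
 [ 0.6079 -0.0714  0.026 ]
 [ 0.5252 -0.0534  0.026 ]
 [ 0.5465  0.0413  0.026 ]]
 sides [0.0991 0.0847 0.0971 0.083 ] mid [ 0.5769 -0.0145  0.026 ] ang -101.7
slopetop
[[ 0.592  -0.19    0.07  ]
 [ 0.4843 -0.167   0.07  ]]
 sides [0.1102 0.1102] mid [ 0.5381 -0.1785  0.07  ] ang 168.0
step
[[ 0.6143 -0.0941  0.022 ]
 [ 0.5025 -0.0729  0.022 ]]
 sides [0.1139 0.1139] mid [ 0.5584 -0.0835  0.022 ] ang 169.3
```

```bash
cat >> h.py <<'E'
from scipy.spatial.transform import Rotation as R, Slerp
def toolrot(heading_deg,pitch_deg=0):
    """tool y along heading; z down; pitch>0 raises tip (+y side) """
    h=np.radians(heading_deg); y=np.array([np.cos(h),np.sin(h),0]); z=np.array([0,0,-1.]); x=np.cross(y,z)
    Rm=np.c_[x,y,z]
    return R.from_rotvec(-x*0+0*x).as_matrix()@Rm@R.from_rotvec([-np.radians(pitch_deg),0,0]).as_matrix()
def plan(pts,rots,vmax=3.8,wmax=0.12,n=None,s=None):
    """rows to go from the present pose through pts (world) with rots; prints rows (cm, rad) in tool axes"""
    s=s or manip.get_state(); p=np.array(s["ee_pos"]);Rm=np.array(s["tcp_rot"]); out=[]
    for P,Q in zip(pts,rots):
        P=np.array(P); dr=R.from_matrix(Rm.T@Q).as_rotvec(); d=np.linalg.norm(P-p)*100
        k=n or max(1,int(np.ceil(max(d/vmax,np.linalg.norm(dr)/wmax)-.15)))
        sl=Slerp([0,1],R.from_matrix([Rm,Q])); p0=p.copy()
        for i in range(1,k+1):
            t=p0+(P-p0)*i/k; T=sl(i/k).as_matrix()
            sh=Rm.T@(t-p)*100; w=R.from_matrix(Rm.T@T).as_rotvec()
            out.append(np.r_[w.round(3),sh.round(2)]); p=t;Rm=T
    for i,o in enumerate(out): print(i//5,dict(zip(("ax","ay","az","x","y","z"),[float(v) for v in o])))
def show():
    s=manip.get_state(); print("t",round(s["time_s"],2),"p",s["ee_pos"].round(4),"F",s["wrist_force"].round(2),"T",s["ft_torque"].round(2),"w",round(s["grip_width"],4))
    print("q",s["joint_positions"].round(2),"yhead",np.degrees(np.arctan2(s["tcp_rot"][1,1],s["tcp_rot"][0,1])).round(2),"ypitch",np.degrees(np.arcsin(s["tcp_rot"][2,1])).round(2),"xpitch",np.degrees(np.arcsin(s["tcp_rot"][2,0])).round(2)); return s
E
python3 - <<'E'
from h import *
print(toolrot(-77,10).round(2))
plan([(.5,.2,.25),(.50,-.322,.25)],[toolrot(0),toolrot(-77)])
E
```

```text
[[ 0.97  0.22  0.04]
 [ 0.22 -0.96 -0.17]
 [ 0.    0.17 -0.98]]
0 {'ax': -0.0, 'ay': 0.0, 'az': 0.096, 'x': -3.14, 'y': -2.0, 'z': -0.05}
0 {'ax': -0.0, 'ay': 0.0, 'az': 0.096, 'x': -3.32, 'y': -1.69, 'z': -0.05}
0 {'ax': -0.0, 'ay': 0.0, 'az': 0.096, 'x': -3.47, 'y': -1.36, 'z': -0.05}
0 {'ax': -0.0, 'ay': 0.0, 'az': 0.096, 'x': -3.58, 'y': -1.02, 'z': -0.05}
0 {'ax': -0.0, 'ay': 0.0, 'az': 0.096, 'x': -3.66, 'y': -0.67, 'z': -0.05}
1 {'ax': -0.0, 'ay': 0.0, 'az': 0.096, 'x': -3.71, 'y': -0.32, 'z': -0.05}
1 {'ax': -0.0, 'ay': 0.0, 'az': 0.096, 'x': -3.73, 'y': 0.04, 'z': -0.05}
1 {'ax': -0.0, 'ay': 0.0, 'az': 0.096, 'x': -3.7, 'y': 0.4, 'z': -0.05}
1 {'ax': -0.0, 'ay': 0.0, 'az': 0.096, 'x': -3.65, 'y': 0.75, 'z': -0.05}
1 {'ax': -0.0, 'ay': 0.0, 'az': 0.096, 'x': -3.56, 'y': 1.1, 'z': -0.05}
2 {'ax': -0.0, 'ay': 0.0, 'az': 0.096, 'x': -3.44, 'y': 1.44, 'z': -0.05}
2 {'ax': -0.0, 'ay': 0.0, 'az': 0.096, 'x': -3.28, 'y': 1.76, 'z': -0.05}
2 {'ax': 0.0, 'ay': -0.0, 'az': 0.096, 'x': -3.73, 'y': 0.0, 'z': 0.0}
2 {'ax': 0.0, 'ay': -0.0, 'az': 0.096, 'x': -3.71, 'y': 0.36, 'z': 0.0}
2 {
[... 159 characters left out ...]
: -0.0, 'az': 0.096, 'x': -3.46, 'y': 1.4, 'z': 0.0}
3 {'ax': 0.0, 'ay': -0.0, 'az': 0.096, 'x': -3.31, 'y': 1.72, 'z': 0.0}
3 {'ax': 0.0, 'ay': -0.0, 'az': 0.096, 'x': -3.13, 'y': 2.03, 'z': 0.0}
3 {'ax': 0.0, 'ay': -0.0, 'az': 0.096, 'x': -2.92, 'y': 2.32, 'z': 0.0}
4 {'ax': 0.0, 'ay': -0.0, 'az': 0.096, 'x': -2.68, 'y': 2.59, 'z': 0.0}
4 {'ax': 0.0, 'ay': -0.0, 'az': 0.096, 'x': -2.42, 'y': 2.84, 'z': 0.0}
4 {'ax': 0.0, 'ay': -0.0, 'az': 0.096, 'x': -2.14, 'y': 3.05, 'z': 0.0}
4 {'ax': 0.0, 'ay': -0.0, 'az': 0.096, 'x': -1.84, 'y': 3.25, 'z': 0.0}
4 {'ax': 0.0, 'ay': -0.0, 'az': 0.096, 'x': -1.52, 'y': 3.41, 'z': 0.0}
5 {'ax': 0.0, 'ay': -0.0, 'az': 0.096, 'x': -1.18, 'y': 3.54, 'z': 0.0}
```

step_arm(
  motion=[
    {"az":0.096,"x":-3.1,"y":-2.0,"hand":0},
    {"az":0.096,"x":-3.3,"y":-1.7,"hand":0},
    {"az":0.096,"x":-3.5,"y":-1.4,"hand":0},
    {"az":0.096,"x":-3.6,"y":-1.0,"hand":0},
    {"az":0.096,"x":-3.7,"y":-0.7,"hand":0},
  ],
)

```text
invalid input at $.motion[0]: expected keys ax, ay, az, x, y, z, hand
```

step_arm(
  motion=[
    {"az":0.096,"x":-3.7,"y":-0.3,"hand":0},
    {"az":0.096,"x":-3.7,"y":0,"hand":0},
    {"az":0.096,"x":-3.7,"y":0.4,"hand":0},
    {"az":0.096,"x":-3.6,"y":0.7,"hand":0},
    {"az":0.096,"x":-3.6,"y":1.1,"hand":0},
  ],
)

```text
invalid input at $.motion[0]: expected keys ax, ay, az, x, y, z, hand
```

```bash
python3 -c "
from h import *
show();plan([(.50,-.322,.25)],[toolrot(-77)])"
```

```text
t 0.2 p [0.2518 0.5718 0.2441] F [-0.11  0.1   0.34] T [ 0.02 -0.03  0.  ] w 0.0869
q [-1.18  0.33 -0.06  1.46  0.02  1.35 -0.09] yhead 66.24 ypitch -0.05 xpitch -0.0
0 {'ax': -0.0, 'ay': 0.0, 'az': 0.1, 'x': -2.35, 'y': -2.87, 'z': -0.02}
0 {'ax': -0.0, 'ay': 0.0, 'az': 0.1, 'x': -2.62, 'y': -2.62, 'z': -0.02}
0 {'ax': -0.0, 'ay': 0.0, 'az': 0.1, 'x': -2.87, 'y': -2.35, 'z': -0.02}
0 {'ax': -0.0, 'ay': 0.0, 'az': 0.1, 'x': -3.09, 'y': -2.05, 'z': -0.02}
0 {'ax': -0.0, 'ay': 0.0, 'az': 0.1, 'x': -3.28, 'y': -1.73, 'z': -0.02}
1 {'ax': -0.0, 'ay': 0.0, 'az': 0.1, 'x': -3.44, 'y': -1.39, 'z': -0.02}
1 {'ax': -0.0, 'ay': 0.0, 'az': 0.1, 'x': -3.56, 'y': -1.04, 'z': -0.02}
1 {'ax': -0.0, 'ay': 0.0, 'az': 0.1, 'x': -3.65, 'y': -0.68, 'z': -0.02}
1 {'ax': -0.0, 'ay': 0.0, 'az': 0.1, 'x': -3.7, 'y': -0.32, 'z': -0.02}
1 {'ax': -0.0, 'ay': 0.0, 'az': 0.1, 'x': -3.71, 'y': 0.06, 'z': -0.02}
2 {'ax': -0.0, 'ay': 0.0, 'az': 0.1, 'x': -3.69, 'y': 0.43, 'z': -0.02}
2 {'ax': -0.0, 'ay': 0.0, 'az': 0.1, 'x': -3.63, 'y': 0.79, 'z': -0.02}
2 {'ax': -0.0, 'ay': 0.0, 'az': 0.1, 'x': -3.53, 'y': 1.15, '
[... 169 characters left out ...]
ay': 0.0, 'az': 0.1, 'x': -3.03, 'y': 2.14, 'z': -0.02}
3 {'ax': -0.0, 'ay': 0.0, 'az': 0.1, 'x': -2.8, 'y': 2.43, 'z': -0.02}
3 {'ax': -0.0, 'ay': 0.0, 'az': 0.1, 'x': -2.55, 'y': 2.7, 'z': -0.02}
3 {'ax': -0.0, 'ay': 0.0, 'az': 0.1, 'x': -2.26, 'y': 2.94, 'z': -0.02}
3 {'ax': -0.0, 'ay': 0.0, 'az': 0.1, 'x': -1.96, 'y': 3.15, 'z': -0.02}
4 {'ax': -0.0, 'ay': 0.0, 'az': 0.1, 'x': -1.63, 'y': 3.33, 'z': -0.02}
4 {'ax': -0.0, 'ay': 0.0, 'az': 0.1, 'x': -1.29, 'y': 3.48, 'z': -0.02}
4 {'ax': -0.0, 'ay': 0.0, 'az': 0.1, 'x': -0.94, 'y': 3.59, 'z': -0.02}
4 {'ax': -0.0, 'ay': 0.0, 'az': 0.1, 'x': -0.58, 'y': 3.67, 'z': -0.02}
4 {'ax': -0.0, 'ay': 0.0, 'az': 0.1, 'x': -0.21, 'y': 3.7, 'z': -0.02}
```

All keys are required in every row, so I'll resend in full.

step_arm(
  motion=[
    {"ax":0,"ay":0,"az":0.096,"x":-3.1,"y":-2.0,"z":0,"hand":0},
    {"ax":0,"ay":0,"az":0.096,"x":-3.3,"y":-1.7,"z":0,"hand":0},
    {"ax":0,"ay":0,"az":0.096,"x":-3.5,"y":-1.4,"z":0,"hand":0},
    {"ax":0,"ay":0,"az":0.096,"x":-3.6,"y":-1.0,"z":0,"hand":0},
    {"ax":0,"ay":0,"az":0.096,"x":-3.7,"y":-0.7,"z":0,"hand":0},
  ],
)

```text
time_s: 0.62
ee_pos: [0.3501, 0.4175, 0.241]
tcp_rot: [[-0.625, 0.781, -0.006], [0.781, 0.625, -0.0], [0.004, -0.005, -1.0]]
wrist_force: [1.0, 0.3, 0.1]
grip_width: 0.0871
```

step_arm(
  motion=[
    {"ax":0,"ay":0,"az":0.096,"x":-3.7,"y":-0.3,"z":0,"hand":0},
    {"ax":0,"ay":0,"az":0.096,"x":-3.7,"y":0,"z":0,"hand":0},
    {"ax":0,"ay":0,"az":0.096,"x":-3.7,"y":0.4,"z":0,"hand":0},
    {"ax":0,"ay":0,"az":0.096,"x":-3.6,"y":0.7,"z":0,"hand":0},
    {"ax":0,"ay":0,"az":0.096,"x":-3.6,"y":1.1,"z":0,"hand":0},
  ],
)

```text
time_s: 1.03
ee_pos: [0.4543, 0.253, 0.2404]
tcp_rot: [[-0.17, 0.985, -0.006], [0.985, 0.17, 0.001], [0.002, -0.006, -1.0]]
wrist_force: [0.6, 0.2, 0.5]
grip_width: 0.0871
```

```bash
python3 -c "
from h import *
show();plan([(.50,-.322,.25)],[toolrot(-77)])"
```

```text
t 1.03 p [0.4543 0.253  0.2404] F [0.55 0.24 0.49] T [-0.03 -0.05 -0.03] w 0.0871
q [-0.83  0.1   0.26  1.75 -0.03  1.3  -0.4 ] yhead 9.79 ypitch -0.34 xpitch 0.11
0 {'ax': -0.0, 'ay': 0.0, 'az': 0.095, 'x': -3.59, 'y': -0.33, 'z': -0.06}
0 {'ax': -0.0, 'ay': 0.0, 'az': 0.095, 'x': -3.61, 'y': 0.01, 'z': -0.07}
0 {'ax': -0.0, 'ay': 0.0, 'az': 0.095, 'x': -3.59, 'y': 0.35, 'z': -0.07}
0 {'ax': -0.0, 'ay': 0.0, 'az': 0.095, 'x': -3.54, 'y': 0.69, 'z': -0.07}
0 {'ax': -0.0, 'ay': 0.0, 'az': 0.095, 'x': -3.46, 'y': 1.02, 'z': -0.07}
1 {'ax': -0.0, 'ay': 0.0, 'az': 0.095, 'x': -3.35, 'y': 1.34, 'z': -0.07}
1 {'ax': -0.0, 'ay': 0.0, 'az': 0.095, 'x': -3.2, 'y': 1.65, 'z': -0.07}
1 {'ax': -0.0, 'ay': 0.0, 'az': 0.095, 'x': -3.03, 'y': 1.95, 'z': -0.07}
1 {'ax': -0.0, 'ay': 0.0, 'az': 0.095, 'x': -2.84, 'y': 2.23, 'z': -0.07}
1 {'ax': -0.0, 'ay': 0.0, 'az': 0.095, 'x': -2.61, 'y': 2.48, 'z': -0.07}
2 {'ax': -0.0, 'ay': 0.0, 'az': 0.095, 'x': -2.37, 'y': 2.72, 'z': -0.07}
2 {'ax': -0.0, 'ay': 0.0, 'az': 0.095, 'x': -2.1, 'y': 2.93, 'z': -0.07}
2 {'ax': -0.0, 'ay': 0.0, 'az': 0.095, 'x': -1.81, 'y': 3.12, 'z': -0.06}
2 {'ax': -0.0, 'ay': 0.0, 'az': 0.095, 'x': -1.51, 'y': 3.27, 'z': -0.06}
2 {'ax': -0.0, 'ay': 0.0, 'az': 0.095, 'x': -1.19, 'y': 3.4, 'z': -0.06}
3 {'ax': -0.0, 'ay': 0.0, 'az': 0.095, 'x': -0.87, 'y': 3.5, 'z': -0.06}
```

step_arm(
  motion=[
    {"ax":0,"ay":0,"az":0.1,"x":-3.6,"y":-0.3,"z":-0.1,"hand":0},
    {"ax":0,"ay":0,"az":0.1,"x":-3.6,"y":0,"z":-0.1,"hand":0},
    {"ax":0,"ay":0,"az":0.1,"x":-3.6,"y":0.3,"z":-0.1,"hand":0},
    {"ax":0,"ay":0,"az":0.1,"x":-3.6,"y":0.7,"z":-0.1,"hand":0},
    {"ax":0,"ay":0,"az":0.1,"x":-3.5,"y":1.0,"z":-0.1,"hand":0},
  ],
)

```text
time_s: 1.45
ee_pos: [0.466, 0.0623, 0.2446]
tcp_rot: [[0.35, 0.937, -0.006], [0.937, -0.35, 0.0], [-0.002, -0.006, -1.0]]
wrist_force: [1.3, 0.1, -0.4]
grip_width: 0.0872
```

step_arm(
  motion=[
    {"ax":0,"ay":0,"az":0.1,"x":-3.4,"y":1.3,"z":-0.1,"hand":0},
    {"ax":0,"ay":0,"az":0.1,"x":-3.2,"y":1.7,"z":-0.1,"hand":0},
    {"ax":0,"ay":0,"az":0.1,"x":-3.0,"y":2.0,"z":-0.1,"hand":0},
    {"ax":0,"ay":0,"az":0.1,"x":-2.9,"y":2.2,"z":-0.1,"hand":0},
    {"ax":0,"ay":0,"az":0.1,"x":-2.6,"y":2.5,"z":-0.1,"hand":0},
  ],
)

```text
time_s: 1.87
ee_pos: [0.4645, -0.1281, 0.2501]
tcp_rot: [[0.773, 0.635, -0.004], [0.635, -0.773, 0.002], [-0.002, -0.004, -1.0]]
wrist_force: [0.3, -0.2, 0.4]
grip_width: 0.087
```

```bash
python3 -c "
from h import *
show();plan([(.50,-.322,.25)],[toolrot(-77)]);grab('wrist','w1')"
```

```text
t 1.87 p [ 0.4645 -0.1281  0.2501] F [ 0.25 -0.24  0.38] T [-0.13  0.06  0.01] w 0.087
q [-0.45 -0.01  0.63  1.84  0.01  1.31 -0.71] yhead -50.6 ypitch -0.25 xpitch -0.09
0 {'ax': -0.001, 'ay': 0.0, 'az': 0.077, 'x': -1.59, 'y': 2.87, 'z': -0.01}
0 {'ax': -0.001, 'ay': 0.0, 'az': 0.077, 'x': -1.37, 'y': 2.99, 'z': -0.01}
0 {'ax': -0.001, 'ay': 0.0, 'az': 0.077, 'x': -1.14, 'y': 3.08, 'z': -0.01}
0 {'ax': -0.001, 'ay': 0.0, 'az': 0.077, 'x': -0.9, 'y': 3.16, 'z': -0.0}
0 {'ax': -0.001, 'ay': 0.0, 'az': 0.077, 'x': -0.65, 'y': 3.22, 'z': -0.0}
1 {'ax': -0.001, 'ay': 0.0, 'az': 0.077, 'x': -0.4, 'y': 3.26, 'z': -0.0}
```

View pics/w1.png

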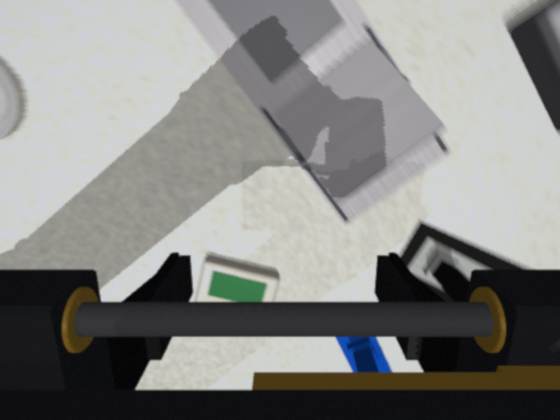

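```bash
python3 - <<'E'
from h import *
f=imaging.grab_frame("top");g=imaging.grab_frame("side")
for n,im,(x0,y0,x1,y1) in (("t",f,(380,205,420,245)),("s",g,(325,270,390,335))):
    cv2.imwrite(f"pics/hd_{n}.png",cv2.resize(im["image"][y0:y1,x0:x1,::-1],None,fx=10,fy=10,interpolation=cv2.INTER_CUBIC))
E
python3 -c "
import cv2,numpy as np
a=cv2.imread('pics/hd_t.png');b=cv2.imread('pics/hd_s.png')
b=cv2.resize(b,(400,400));cv2.imwrite('pics/hd.png',np.hstack([a,b]))"
```

```text
(no output)
```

View pics/hd.png

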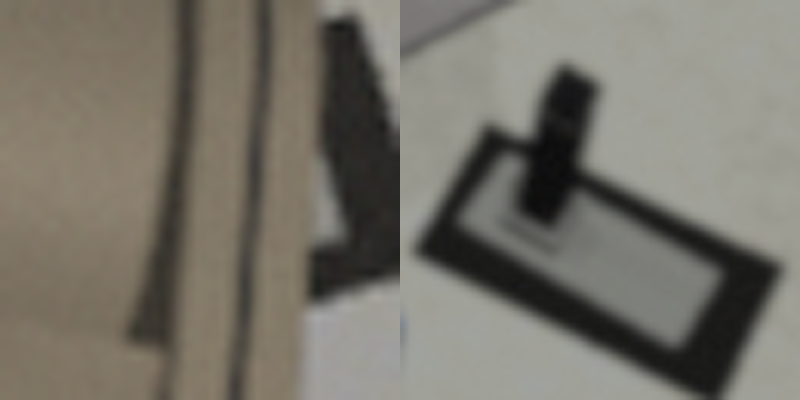

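```bash
python3 - <<'E'
from h import *
f=imaging.grab_frame("top");g=imaging.grab_frame("side")
print(plane(f,[235+655.5/4-.5,165+236.5/4-.5],.116), plane(g,[353.2,282.5],.116))
# blade side: corners in hd crop
k=65/400
pts=np.array([(497-400,150),(725-400,268),(680-400,350),(455-400,225)])*k+[325,270]
P=plane(g,pts,.006);print(P.round(4),P.mean(0))
pts=np.array([(490-400,125),(780-400,268),(720-400,398),(417-400,250)])*k+[325,270]
P=plane(g,pts,.004);print(P.round(4),P.mean(0))
E
```

```text
[[ 0.4987029  -0.32249543  0.116     ]] [[ 0.50615841 -0.31991549  0.116     ]]
[[ 0.514  -0.2857  0.006 ]
 [ 0.5428 -0.3964  0.006 ]
 [ 0.4967 -0.4077  0.006 ]
 [ 0.4707 -0.2984  0.006 ]] [ 0.50606066 -0.34702898  0.006     ]
[[ 0.5228 -0.2739  0.004 ]
 [ 0.562  -0.4131  0.004 ]
 [ 0.4926 -0.4335  0.004 ]
 [ 0.4498 -0.2944  0.004 ]] [ 0.50678267 -0.35371378  0.004     ]
```

step_arm(
  motion=[
    {"ax":0,"ay":0,"az":0.08,"x":-1.6,"y":3.0,"z":0,"hand":0},
    {"ax":0,"ay":0,"az":0.08,"x":-1.4,"y":3.1,"z":0,"hand":0},
    {"ax":0,"ay":0,"az":0.08,"x":-1.1,"y":3.2,"z":0,"hand":0},
    {"ax":0,"ay":0,"az":0.08,"x":-0.9,"y":3.3,"z":0,"hand":0},
    {"ax":0,"ay":0,"az":0.08,"x":-0.7,"y":3.3,"z":0,"hand":0},
  ],
)

```text
time_s: 2.53
ee_pos: [0.504, -0.281, 0.2477]
tcp_rot: [[0.951, 0.308, -0.004], [0.308, -0.951, 0.01], [-0.0, -0.01, -1.0]]
wrist_force: [1.0, -0.0, 1.1]
grip_width: 0.0871
```

```bash
python3 -c "
from h import *
show();plan([(.50,-.322,.16),(.50,-.322,.092)],[toolrot(-77)]*2);f=grab('top','t2');print(proj(f,[.5,-.322,.116]))"
```

```text
t 2.53 p [ 0.504  -0.281   0.2477] F [ 0.99 -0.    1.14] T [-0.04  0.1   0.01] w 0.0871
q [-0.22  0.28  0.8   1.62 -0.21  1.34 -0.65] yhead -72.06 ypitch -0.6 xpitch -0.03
0 {'ax': -0.003, 'ay': 0.0, 'az': 0.029, 'x': -0.55, 'y': 1.29, 'z': 2.91}
0 {'ax': -0.003, 'ay': 0.0, 'az': 0.029, 'x': -0.51, 'y': 1.3, 'z': 2.91}
0 {'ax': -0.003, 'ay': 0.0, 'az': 0.029, 'x': -0.47, 'y': 1.3, 'z': 2.92}
0 {'ax': 0.0, 'ay': -0.0, 'az': -0.0, 'x': -0.0, 'y': -0.0, 'z': 3.4}
0 {'ax': 0.0, 'ay': -0.0, 'az': 0.0, 'x': -0.0, 'y': -0.0, 'z': 3.4}
[[398.16712193 223.15006006]]
```

View pics/t2.png

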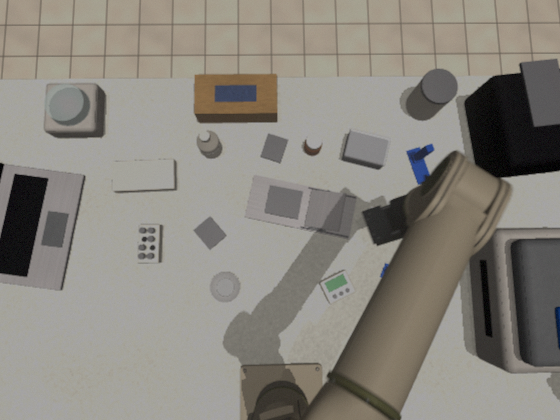

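step_arm(
  motion=[
    {"ax":-0.003,"ay":0,"az":0.03,"x":-0.6,"y":1.3,"z":2.2,"hand":0},
    {"ax":-0.003,"ay":0,"az":0.03,"x":-0.5,"y":1.3,"z":2.2,"hand":0},
    {"ax":-0.003,"ay":0,"az":0.03,"x":-0.5,"y":1.3,"z":2.2,"hand":0},
    {"ax":0,"ay":0,"az":0,"x":0,"y":0,"z":1.0,"hand":0},
    {"ax":0,"ay":0,"az":0,"x":0,"y":0,"z":0,"hand":0},
  ],
)

```text
time_s: 3.0
ee_pos: [0.5019, -0.3263, 0.1659]
tcp_rot: [[0.976, 0.216, -0.005], [0.216, -0.976, -0.002], [-0.005, 0.001, -1.0]]
wrist_force: [0.6, -0.0, 0.4]
grip_width: 0.0869
```

```bash
python3 -c "
from h import *
show();plan([(.50,-.322,.092)],[toolrot(-77)]*2);f=grab('wrist','w3');f=grab('side','s3')"
```

```text
t 3.0 p [ 0.5019 -0.3263  0.1659] F [ 0.62 -0.02  0.39] T [-0.02  0.15  0.01] w 0.0869
q [-0.13  0.41  0.79  1.67 -0.31  1.2  -0.61] yhead -77.53 ypitch 0.08 xpitch -0.28
0 {'ax': 0.001, 'ay': 0.002, 'az': -0.005, 'x': -0.03, 'y': -0.24, 'z': 3.7}
0 {'ax': 0.001, 'ay': 0.002, 'az': -0.005, 'x': -0.04, 'y': -0.23, 'z': 3.7}
```

View pics/s3.png

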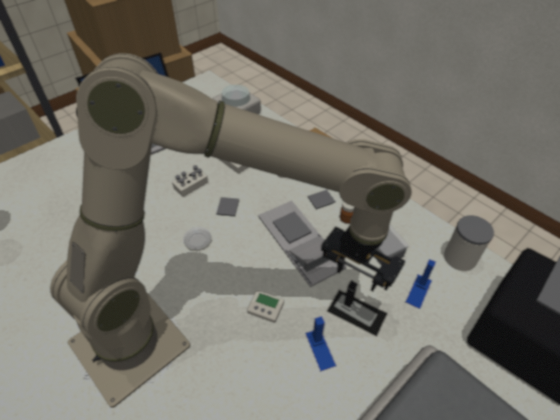

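View pics/w3.png

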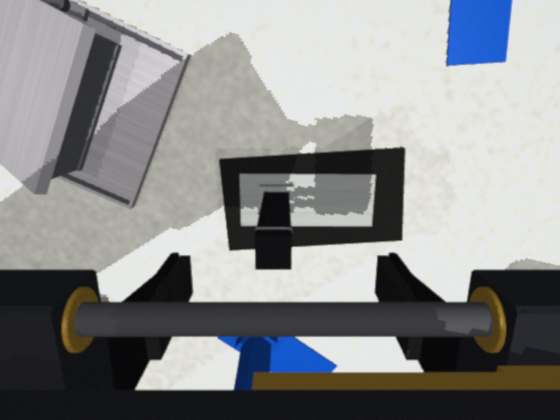

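Wrist view: handle top at (274,248), mat corners (219,158), (405,148), (402,240), (229,250), blade tip edge at x≈375.

```bash
python3 -c "
from h import *
f=imaging.grab_frame('wrist')
P=lambda p,z:plane(f,p,z).round(4)
print(P([[256,228],[292,228],[292,268],[256,268]],.116),P([274,248],.116))
M=P([[219,158],[405,148],[402,241],[229,250]],.004);print(M,M.mean(0))
B=P([[239,176],[376,175],[372,227],[241,227]],.006);print(B,B.mean(0))
for Q in (M,B): print(np.degrees(np.arctan2(*(Q[1]-Q[0])[[1,0]])),np.degrees(np.arctan2(*(Q[2]-Q[3])[[1,0]])))
"
```

```text
[[ 0.5112 -0.3097  0.116 ]
 [ 0.5154 -0.3286  0.116 ]
 [ 0.4924 -0.3339  0.116 ]
 [ 0.4881 -0.3143  0.116 ]] [[ 0.502  -0.3216  0.116 ]]
[[ 0.5235 -0.2692  0.004 ]
 [ 0.5637 -0.4135  0.004 ]
 [ 0.4868 -0.4355  0.004 ]
 [ 0.4464 -0.2911  0.004 ]] [ 0.5051   -0.352325  0.004   ]
[[ 0.5129 -0.2878  0.006 ]
 [ 0.5378 -0.3965  0.006 ]
 [ 0.4941 -0.406   0.006 ]
 [ 0.4702 -0.2975  0.006 ]] [ 0.50375 -0.34695  0.006  ]
-74.43289260730825 -74.36952826098003
-77.0978080982284 -77.57747156080805
```

step_arm(
  motion=[
    {"ax":0,"ay":0.002,"az":0,"x":0,"y":-0.2,"z":2.5,"hand":0},
    {"ax":0,"ay":0.002,"az":0,"x":0,"y":-0.2,"z":2.5,"hand":0},
    {"ax":0,"ay":0,"az":0,"x":0,"y":0,"z":1.6,"hand":0},
    {"ax":0,"ay":0,"az":0,"x":0,"y":0,"z":0.5,"hand":0},
    {"ax":0,"ay":0,"az":0,"x":0,"y":0,"z":0,"hand":0},
  ],
)

```text
time_s: 3.57
ee_pos: [0.5093, -0.32, 0.104]
tcp_rot: [[0.974, 0.226, 0.017], [0.227, -0.974, -0.004], [0.016, 0.008, -1.0]]
wrist_force: [-0.4, 0.3, 0.1]
grip_width: 0.0868
```

```bash
python3 -c "
from h import *
show();plan([(.5015,-.322,.092)],[toolrot(-77.3)]*2)"
```

```text
t 3.57 p [ 0.5093 -0.32    0.104 ] F [-0.37  0.25  0.11] T [0.04 0.26 0.03] w 0.0868
q [-0.1   0.47  0.75  1.73 -0.37  1.06 -0.57] yhead -76.91 ypitch 0.46 xpitch 0.89
0 {'ax': 0.008, 'ay': -0.016, 'az': 0.007, 'x': -0.83, 'y': 0.01, 'z': 1.19}
```

step_arm(
  motion=[
    {"ax":0.004,"ay":-0.008,"az":0.004,"x":-0.4,"y":0,"z":0.6,"hand":0},
    {"ax":0.004,"ay":-0.008,"az":0.003,"x":-0.4,"y":0,"z":0.6,"hand":0},
    {"ax":0,"ay":0,"az":0,"x":0,"y":0,"z":0,"hand":0},
    {"ax":0,"ay":0,"az":0,"x":0,"y":0,"z":0,"hand":0},
    {"ax":0,"ay":0,"az":0,"x":0,"y":0,"z":0,"hand":0},
  ],
)

```text
time_s: 3.98
ee_pos: [0.5038, -0.3222, 0.0958]
tcp_rot: [[0.975, 0.221, 0.004], [0.221, -0.975, -0.001], [0.003, 0.002, -1.0]]
wrist_force: [-0.2, -0.6, -0.1]
grip_width: 0.0867
```

```bash
python3 -c "
from h import *
show();plan([(.5015,-.322,.092)],[toolrot(-77.3)]*2)"
```

```text
t 3.98 p [ 0.5038 -0.3222  0.0958] F [-0.22 -0.65 -0.1 ] T [-0.02  0.14 -0.02] w 0.0867
q [-0.1   0.48  0.75  1.74 -0.37  1.06 -0.57] yhead -77.21 ypitch 0.12 xpitch 0.2
0 {'ax': 0.002, 'ay': -0.003, 'az': 0.002, 'x': -0.22, 'y': -0.07, 'z': 0.38}
```

step_arm(
  motion=[
    {"ax":0.002,"ay":-0.004,"az":0.002,"x":-0.3,"y":-0.1,"z":0.5,"hand":0},
    {"ax":0,"ay":0,"az":0,"x":0,"y":0,"z":0,"hand":1},
    {"ax":0,"ay":0,"az":0,"x":0,"y":0,"z":0,"hand":1},
    {"ax":0,"ay":0,"az":0,"x":0,"y":0,"z":0,"hand":1},
    {"ax":0,"ay":0,"az":0,"x":0,"y":0,"z":0,"hand":1},
  ],
)

```text
time_s: 4.4
ee_pos: [0.5007, -0.3223, 0.0913]
tcp_rot: [[0.976, 0.219, 0.0], [0.219, -0.976, -0.001], [0.0, 0.001, -1.0]]
wrist_force: [0.6, -0.2, -0.4]
grip_width: 0.0681
```

step_arm(
  motion=[
    {"ax":0,"ay":0,"az":0,"x":0,"y":0,"z":0,"hand":1},
    {"ax":0,"ay":0,"az":0,"x":0,"y":0,"z":0,"hand":1},
    {"ax":0,"ay":0,"az":0,"x":0,"y":0,"z":0,"hand":1},
    {"ax":0,"ay":0,"az":0,"x":0,"y":0,"z":0,"hand":1},
    {"ax":0,"ay":0,"az":0,"x":0,"y":0,"z":0,"hand":1},
  ],
)

```text
time_s: 4.82
ee_pos: [0.5008, -0.3223, 0.0915]
tcp_rot: [[0.976, 0.219, 0.001], [0.219, -0.976, -0.001], [0.001, 0.001, -1.0]]
wrist_force: [0.7, -0.3, 0.1]
grip_width: 0.0353
```

```bash
python3 -c "
from h import *
s=show();print(s['tcp_rot'].round(3));grab('wrist','w4')"
```

```text
t 4.82 p [ 0.5008 -0.3223  0.0915] F [ 0.72 -0.29  0.13] T [-0.05  0.09  0.01] w 0.0353
q [-0.09  0.49  0.75  1.75 -0.37  1.06 -0.57] yhead -77.35 ypitch 0.05 xpitch 0.03
[[ 0.976  0.219  0.001]
 [ 0.219 -0.976 -0.001]
 [ 0.001  0.001 -1.   ]]
```

View pics/w4.png

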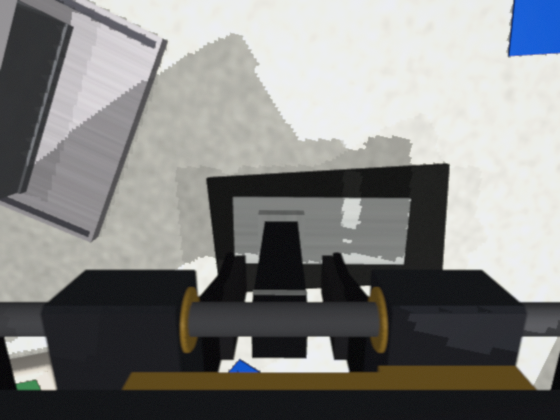

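The fingers straddle the handle at (280,270) and are closing.

step_arm(
  motion=[
    {"ax":0,"ay":0,"az":0,"x":0,"y":0,"z":0,"hand":1},
    {"ax":0,"ay":0,"az":0,"x":0,"y":0,"z":0,"hand":1},
    {"ax":0,"ay":0,"az":0,"x":0,"y":0,"z":0,"hand":1},
    {"ax":0,"ay":0,"az":0,"x":0,"y":0,"z":0,"hand":1},
    {"ax":0,"ay":0,"az":0,"x":0,"y":0,"z":0,"hand":1},
  ],
)

```text
time_s: 5.28
ee_pos: [0.5008, -0.3222, 0.0915]
tcp_rot: [[0.976, 0.219, 0.001], [0.219, -0.976, -0.001], [0.001, 0.001, -1.0]]
wrist_force: [0.6, 0.0, 0.4]
grip_width: 0.0199
```

```bash
python3 -c "
from h import *
s=show();grab('wrist','w5')"
```

```text
t 5.28 p [ 0.5008 -0.3222  0.0915] F [0.58 0.02 0.42] T [ 0.02  0.11 -0.01] w 0.0199
q [-0.09  0.49  0.75  1.75 -0.37  1.06 -0.57] yhead -77.35 ypitch 0.04 xpitch 0.03
```

View pics/w5.png

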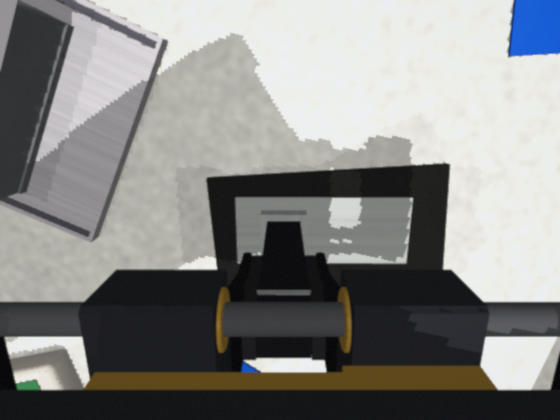

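```bash
python3 -c "
from h import *
plan([(.501,-.322,.20),(.46,.11,.22)],[toolrot(-77.3),toolrot(-103.2)])"
```

```text
0 {'ax': 0.0, 'ay': -0.0, 'az': -0.0, 'x': 0.01, 'y': -0.0, 'z': -3.62}
0 {'ax': 0.0, 'ay': -0.0, 'az': -0.0, 'x': 0.01, 'y': -0.01, 'z': -3.62}
0 {'ax': 0.0, 'ay': -0.0, 'az': -0.0, 'x': 0.01, 'y': -0.01, 'z': -3.62}
0 {'ax': -0.0, 'ay': 0.0, 'az': 0.038, 'x': 0.46, 'y': -3.59, 'z': -0.17}
0 {'ax': -0.0, 'ay': 0.0, 'az': 0.038, 'x': 0.32, 'y': -3.6, 'z': -0.17}
1 {'ax': -0.0, 'ay': 0.0, 'az': 0.038, 'x': 0.19, 'y': -3.61, 'z': -0.17}
1 {'ax': -0.0, 'ay': 0.0, 'az': 0.038, 'x': 0.05, 'y': -3.62, 'z': -0.17}
1 {'ax': -0.0, 'ay': 0.0, 'az': 0.038, 'x': -0.09, 'y': -3.62, 'z': -0.17}
1 {'ax': -0.0, 'ay': 0.0, 'az': 0.038, 'x': -0.22, 'y': -3.61, 'z': -0.17}
1 {'ax': -0.0, 'ay': 0.0, 'az': 0.038, 'x': -0.36, 'y': -3.6, 'z': -0.17}
2 {'ax': -0.0, 'ay': 0.0, 'az': 0.038, 'x': -0.49, 'y': -3.58, 'z': -0.17}
2 {'ax': -0.0, 'ay': 0.0, 'az': 0.038, 'x': -0.63, 'y': -3.56, 'z': -0.17}
2 {'ax': -0.0, 'ay': 0.0, 'az': 0.038, 'x': -0.76, 'y': -3.54, 'z': -0.17}
2 {'ax': -0.0, 'ay': 0.0, 'az': 0.038, 'x': -0.89, 'y': -3.5, 'z': -0.17}
2 {'ax': -0.0, 'ay': 0.0, 'az': 0.038, 'x': -1.02, 'y': -3.47, 'z': -0.17}
```

step_arm(
  motion=[
    {"ax":0,"ay":0,"az":0,"x":0,"y":0,"z":-1.5,"hand":1},
    {"ax":0,"ay":0,"az":0,"x":0,"y":0,"z":-2.5,"hand":1},
    {"ax":0,"ay":0,"az":0,"x":0,"y":0,"z":-3.2,"hand":1},
    {"ax":0,"ay":0,"az":0,"x":0,"y":0,"z":-3.2,"hand":1},
    {"ax":0,"ay":0,"az":0.03,"x":0.4,"y":-2.0,"z":-1.0,"hand":1},
  ],
)

```text
time_s: 5.75
ee_pos: [0.4964, -0.3035, 0.2053]
tcp_rot: [[0.983, 0.185, -0.009], [0.185, -0.983, 0.0], [-0.009, -0.002, -1.0]]
wrist_force: [0.6, -0.2, -0.8]
grip_width: 0.0201
```

step_arm(
  motion=[
    {"ax":0,"ay":0,"az":0.038,"x":0.3,"y":-3.2,"z":-0.2,"hand":1},
    {"ax":0,"ay":0,"az":0.038,"x":0.2,"y":-3.6,"z":-0.2,"hand":1},
    {"ax":0,"ay":0,"az":0.038,"x":0.0,"y":-3.6,"z":-0.2,"hand":1},
    {"ax":0,"ay":0,"az":0.038,"x":-0.1,"y":-3.6,"z":-0.2,"hand":1},
    {"ax":0,"ay":0,"az":0.038,"x":-0.3,"y":-3.6,"z":-0.2,"hand":1},
  ],
)

```text
time_s: 6.17
ee_pos: [0.4782, -0.1284, 0.2181]
tcp_rot: [[1.0, -0.024, -0.004], [-0.024, -1.0, -0.004], [-0.004, 0.004, -1.0]]
wrist_force: [1.2, 0.0, -0.6]
grip_width: 0.0196
```

```bash
python3 -c "
from h import *
show();plan([(.46,.11,.22)],[toolrot(-103.2)])"
```

```text
t 6.17 p [ 0.4782 -0.1284  0.2181] F [ 1.22  0.   -0.63] T [0.03 0.1  0.01] w 0.0196
q [-0.59  0.05  0.79  1.86 -0.03  1.24 -1.38] yhead -91.35 ypitch 0.25 xpitch -0.25
0 {'ax': 0.001, 'ay': 0.001, 'az': 0.03, 'x': -0.34, 'y': -3.4, 'z': -0.04}
0 {'ax': 0.001, 'ay': 0.001, 'az': 0.03, 'x': -0.44, 'y': -3.39, 'z': -0.04}
0 {'ax': 0.001, 'ay': 0.001, 'az': 0.03, 'x': -0.54, 'y': -3.37, 'z': -0.04}
0 {'ax': 0.001, 'ay': 0.001, 'az': 0.03, 'x': -0.64, 'y': -3.35, 'z': -0.03}
0 {'ax': 0.001, 'ay': 0.001, 'az': 0.03, 'x': -0.74, 'y': -3.33, 'z': -0.03}
1 {'ax': 0.001, 'ay': 0.001, 'az': 0.03, 'x': -0.84, 'y': -3.31, 'z': -0.03}
1 {'ax': 0.001, 'ay': 0.001, 'az': 0.03, 'x': -0.93, 'y': -3.29, 'z': -0.03}
```

step_arm(
  motion=[
    {"ax":0,"ay":0,"az":0.03,"x":-0.3,"y":-3.6,"z":0,"hand":1},
    {"ax":0,"ay":0,"az":0.03,"x":-0.4,"y":-3.6,"z":0,"hand":1},
    {"ax":0,"ay":0,"az":0.03,"x":-0.5,"y":-3.6,"z":0,"hand":1},
    {"ax":0,"ay":0,"az":0.03,"x":-0.6,"y":-3.5,"z":0,"hand":1},
    {"ax":0,"ay":0,"az":0.03,"x":-0.7,"y":-3.5,"z":0,"hand":1},
  ],
)

```text
time_s: 6.58
ee_pos: [0.4657, 0.0594, 0.2185]
tcp_rot: [[0.983, -0.182, -0.001], [-0.182, -0.983, -0.001], [-0.001, 0.002, -1.0]]
wrist_force: [-0.1, -0.6, -0.8]
grip_width: 0.0197
```

step_arm(
  motion=[
    {"ax":0,"ay":0,"az":0.03,"x":-0.8,"y":-3.3,"z":0,"hand":1},
    {"ax":0,"ay":0,"az":0.03,"x":-0.8,"y":-2.5,"z":0,"hand":1},
    {"ax":0,"ay":0,"az":0,"x":0,"y":0,"z":0,"hand":1},
    {"ax":0,"ay":0,"az":0,"x":0,"y":0,"z":0,"hand":1},
    {"ax":0,"ay":0,"az":0,"x":0,"y":0,"z":0,"hand":1},
  ],
)

```text
time_s: 7.0
ee_pos: [0.4581, 0.131, 0.2178]
tcp_rot: [[0.972, -0.234, -0.003], [-0.234, -0.972, 0.001], [-0.003, 0.0, -1.0]]
wrist_force: [0.0, -0.1, -1.4]
grip_width: 0.0203
```

```bash
python3 -c "
from h import *
s=show();grab('wrist','w6');grab('top','t6');grab('side','s6')"
```

```text
t 7.0 p [0.4581 0.131  0.2178] F [ 0.01 -0.15 -1.38] T [-0.01  0.12  0.02] w 0.0203
q [-0.88  0.    0.51  1.9  -0.    1.24 -2.17] yhead -103.51 ypitch 0.0 xpitch -0.15
```

View pics/w6.png

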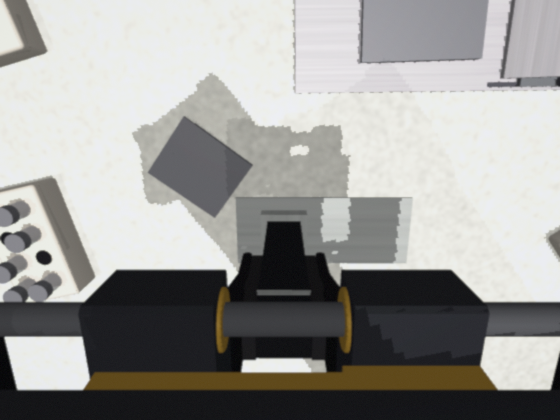

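View pics/s6.png

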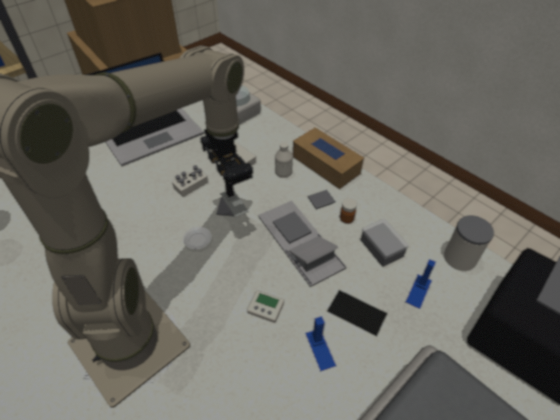

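Wrist view: blade from x=236 to tip at 411, far edge at row 197. Deck free end at column 295 with its near edge at row 93, carrier lip edge at column 360. The blade is already parallel to the deck.

```bash
python3 - <<'E'
from h import *
im=cv2.imread("pics/w6.png"); cv2.imwrite("pics/w6c.png",cv2.resize(im[0:100,280:560],None,fx=2.8,fy=2.8,interpolation=cv2.INTER_CUBIC))
f=grab("wrist"); s=manip.get_state()
B=plane(f,[[236,197],[411,197],[407,263]],s["ee_pos"][2]-.0855); print("blade in tool",((B-s["ee_pos"])@s["tcp_rot"]).round(4))
for z in (.010,.016,.022):
    S=plane(f,[[295,93],[294.5,2],[559,90]],z); C=plane(f,[[360,62],[361.5,2],[482,57]],z+.01)
    print(z,S.round(4).tolist(),C.round(4).tolist(),np.degrees(np.arctan2(*(S[2]-S[0])[[1,0]])).round(2),np.degrees(np.arctan2(*(C[2]-C[0])[[1,0]])).round(2),np.linalg.norm(C[2]-C[0]))
E
```

```text
blade in tool [[ 0.0209 -0.0289  0.0855]
 [ 0.0209  0.079   0.0854]
 [-0.0234  0.0808  0.0855]]
0.01 [[0.5372, 0.0997, 0.01], [0.6069, 0.0838, 0.01], [0.4849, -0.1263, 0.01]] [[0.5483, 0.0416, 0.02], [0.5922, 0.0324, 0.02], [0.5282, -0.0579, 0.02]] -103.03 -101.45 0.10147750528034613
0.016 [[0.5371, 0.0999, 0.016], [0.6057, 0.0843, 0.016], [0.4858, -0.1222, 0.016]] [[0.5481, 0.0428, 0.026], [0.5912, 0.0338, 0.026], [0.5283, -0.0549, 0.026]] -103.03 -101.45 0.09967214129459173
0.022 [[0.5371, 0.1001, 0.022], [0.6045, 0.0848, 0.022], [0.4866, -0.1181, 0.022]] [[0.5479, 0.0441, 0.032], [0.5902, 0.0352, 0.032], [0.5284, -0.0519, 0.032]] -103.03 -101.45 0.09786677730883739
```

View pics/w6c.png

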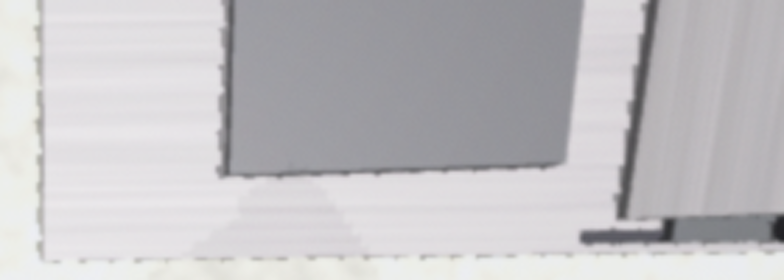

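```bash
python3 -c "
from h import *
plan([(.6106,.129,.13)],[toolrot(-103)],vmax=3.5)"
```

```text
0 {'ax': -0.0, 'ay': 0.0, 'az': -0.002, 'x': 2.96, 'y': -0.71, 'z': 1.75}
0 {'ax': -0.0, 'ay': 0.0, 'az': -0.002, 'x': 2.96, 'y': -0.7, 'z': 1.75}
0 {'ax': -0.0, 'ay': 0.0, 'az': -0.002, 'x': 2.96, 'y': -0.69, 'z': 1.76}
0 {'ax': -0.0, 'ay': 0.0, 'az': -0.002, 'x': 2.97, 'y': -0.68, 'z': 1.76}
0 {'ax': -0.0, 'ay': 0.0, 'az': -0.002, 'x': 2.97, 'y': -0.68, 'z': 1.76}
```

step_arm(
  motion=[
    {"ax":0,"ay":0,"az":0,"x":3.0,"y":-0.7,"z":1.2,"hand":1},
    {"ax":0,"ay":0,"az":0,"x":3.0,"y":-0.7,"z":1.7,"hand":1},
    {"ax":0,"ay":0,"az":0,"x":3.0,"y":-0.7,"z":1.7,"hand":1},
    {"ax":0,"ay":0,"az":0,"x":3.0,"y":-0.7,"z":1.7,"hand":1},
    {"ax":0,"ay":0,"az":0,"x":2.0,"y":-0.5,"z":1.2,"hand":1},
  ],
)

```text
time_s: 7.62
ee_pos: [0.6081, 0.1266, 0.1452]
tcp_rot: [[0.972, -0.237, 0.006], [-0.237, -0.971, 0.009], [0.003, -0.01, -1.0]]
wrist_force: [-0.2, 0.2, -0.9]
grip_width: 0.0196
```

```bash
python3 -c "
from h import *
show();plan([(.6106,.129,.115)],[toolrot(-103)],n=3)"
```

```text
t 7.62 p [0.6081 0.1266 0.1452] F [-0.25  0.16 -0.9 ] T [-0.01  0.24  0.02] w 0.0196
q [-0.71  0.43  0.56  1.63 -0.25  1.15 -1.9 ] yhead -103.7 ypitch -0.57 xpitch 0.2
0 {'ax': -0.003, 'ay': -0.001, 'az': -0.004, 'x': 0.06, 'y': -0.09, 'z': 1.01}
0 {'ax': -0.003, 'ay': -0.001, 'az': -0.004, 'x': 0.06, 'y': -0.09, 'z': 1.01}
0 {'ax': -0.003, 'ay': -0.001, 'az': -0.004, 'x': 0.06, 'y': -0.09, 'z': 1.01}
```

step_arm(
  motion=[
    {"ax":-0.003,"ay":0,"az":-0.004,"x":0.1,"y":-0.1,"z":1.0,"hand":1},
    {"ax":-0.003,"ay":0,"az":-0.004,"x":0.1,"y":-0.1,"z":1.0,"hand":1},
    {"ax":-0.003,"ay":0,"az":-0.004,"x":0,"y":-0.1,"z":0.8,"hand":1},
    {"ax":0,"ay":0,"az":0,"x":0,"y":0,"z":0,"hand":1},
    {"ax":0,"ay":0,"az":0,"x":0,"y":0,"z":0,"hand":1},
  ],
)

```text
time_s: 8.03
ee_pos: [0.6124, 0.1244, 0.1115]
tcp_rot: [[0.973, -0.23, -0.0], [-0.23, -0.973, -0.006], [0.001, 0.006, -1.0]]
wrist_force: [0.3, -0.3, -0.5]
grip_width: 0.02
```

```bash
python3 -c "
from h import *
show();plan([(.6106,.129,.110)],[toolrot(-103)],n=2);grab('wrist','w7');grab('side','s7')"
```

```text
t 8.03 p [0.6124 0.1244 0.1115] F [ 0.26 -0.27 -0.48] T [0.02 0.18 0.01] w 0.02
q [-0.69  0.48  0.54  1.64 -0.26  1.1  -1.88] yhead -103.28 ypitch 0.32 xpitch 0.07
0 {'ax': 0.003, 'ay': -0.001, 'az': -0.002, 'x': -0.14, 'y': -0.2, 'z': 0.07}
0 {'ax': 0.003, 'ay': -0.001, 'az': -0.002, 'x': -0.14, 'y': -0.2, 'z': 0.07}
```

View pics/w7.png

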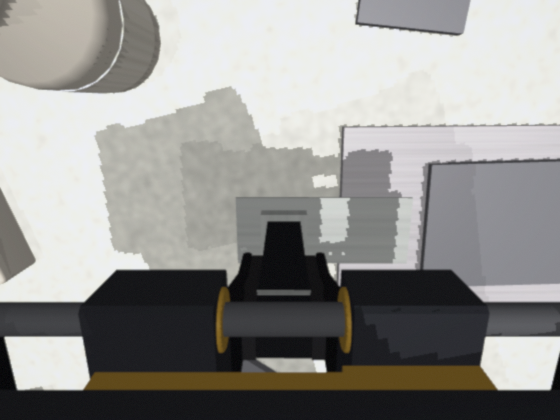

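Wrist view: tip at column 412 is about 8 mm short of the lip at column 425, and the blade is centred across the deck. Next I feel downward for the deck.

step_arm(
  motion=[
    {"ax":0.003,"ay":0,"az":0,"x":-0.1,"y":-0.2,"z":0.1,"hand":1},
    {"ax":0.003,"ay":0,"az":0,"x":0,"y":-0.1,"z":0.1,"hand":1},
    {"ax":0,"ay":0,"az":0,"x":0,"y":0,"z":0.1,"hand":1},
    {"ax":0,"ay":0,"az":0,"x":0,"y":0,"z":0.1,"hand":1},
    {"ax":0,"ay":0,"az":0,"x":0,"y":0,"z":0.1,"hand":1},
  ],
)

```text
time_s: 8.55
ee_pos: [0.6128, 0.1295, 0.1102]
tcp_rot: [[0.974, -0.228, 0.007], [-0.228, -0.974, 0.005], [0.005, -0.006, -1.0]]
wrist_force: [0.3, 0.0, -1.2]
grip_width: 0.0197
```

```bash
python3 -c "
from h import *
show()"
```

```text
t 8.55 p [0.6128 0.1295 0.1102] F [ 0.25  0.   -1.21] T [-0.01  0.19  0.05] w 0.0197
q [-0.7   0.47  0.54  1.64 -0.27  1.09 -1.88] yhead -103.2 ypitch -0.36 xpitch 0.31
```

step_arm(
  motion=[
    {"ax":-0.002,"ay":-0.003,"az":0,"x":0,"y":0,"z":0.2,"hand":1},
    {"ax":-0.002,"ay":-0.002,"az":0,"x":0,"y":0,"z":0.2,"hand":1},
    {"ax":0,"ay":0,"az":0,"x":0,"y":0,"z":0.1,"hand":1},
    {"ax":0,"ay":0,"az":0,"x":0,"y":0,"z":0.1,"hand":1},
    {"ax":0,"ay":0,"az":0,"x":0,"y":0,"z":0,"hand":1},
  ],
)

```text
time_s: 8.97
ee_pos: [0.6127, 0.1295, 0.1033]
tcp_rot: [[0.974, -0.228, -0.0], [-0.228, -0.974, 0.002], [-0.0, -0.001, -1.0]]
wrist_force: [-0.6, 0.1, -2.6]
grip_width: 0.0197
```

```bash
python3 -c "
from h import *
show()"
```

```text
t 8.97 p [0.6127 0.1295 0.1033] F [-0.62  0.12 -2.6 ] T [0.01 0.18 0.05] w 0.0197
q [-0.69  0.49  0.54  1.64 -0.27  1.09 -1.88] yhead -103.2 ypitch -0.08 xpitch -0.02
```

step_arm(
  motion=[
    {"ax":0,"ay":0,"az":0,"x":0,"y":0,"z":0.1,"hand":1},
    {"ax":0,"ay":0,"az":0,"x":0,"y":0,"z":0.1,"hand":1},
    {"ax":0,"ay":0,"az":0,"x":0,"y":0,"z":0.1,"hand":1},
    {"ax":0,"ay":0,"az":0,"x":0,"y":0,"z":0,"hand":1},
    {"ax":0,"ay":0,"az":0,"x":0,"y":0,"z":0,"hand":1},
  ],
)

```text
time_s: 9.38
ee_pos: [0.6127, 0.1293, 0.0998]
tcp_rot: [[0.974, -0.228, -0.0], [-0.228, -0.974, 0.001], [-0.001, -0.001, -1.0]]
wrist_force: [-0.2, 0.7, -0.9]
grip_width: 0.0196
```

```bash
python3 -c "
from h import *
show()"
```

```text
t 9.38 p [0.6127 0.1293 0.0998] F [-0.22  0.71 -0.85] T [0.02 0.13 0.  ] w 0.0196
q [-0.69  0.49  0.53  1.64 -0.28  1.08 -1.88] yhead -103.21 ypitch -0.07 xpitch -0.03
```

step_arm(
  motion=[
    {"ax":0,"ay":0,"az":0,"x":0,"y":0,"z":0.07,"hand":1},
    {"ax":0,"ay":0,"az":0,"x":0,"y":0,"z":0.07,"hand":1},
    {"ax":0,"ay":0,"az":0,"x":0,"y":0,"z":0,"hand":1},
    {"ax":0,"ay":0,"az":0,"x":0,"y":0,"z":0,"hand":1},
    {"ax":0,"ay":0,"az":0,"x":0,"y":0,"z":0,"hand":1},
  ],
)

```text
time_s: 9.8
ee_pos: [0.6128, 0.1293, 0.0986]
tcp_rot: [[0.974, -0.229, 0.0], [-0.229, -0.974, 0.002], [-0.0, -0.002, -1.0]]
wrist_force: [-0.3, -0.2, -1.4]
grip_width: 0.0195
```

```bash
python3 -c "
from h import *
show()"
```

```text
t 9.8 p [0.6128 0.1293 0.0986] F [-0.25 -0.2  -1.39] T [-0.    0.19  0.05] w 0.0195
q [-0.69  0.49  0.53  1.65 -0.28  1.08 -1.88] yhead -103.21 ypitch -0.09 xpitch -0.01
```

step_arm(
  motion=[
    {"ax":0,"ay":0,"az":0,"x":0,"y":0,"z":0.07,"hand":1},
    {"ax":0,"ay":0,"az":0,"x":0,"y":0,"z":0.07,"hand":1},
    {"ax":0,"ay":0,"az":0,"x":0,"y":0,"z":0.07,"hand":1},
    {"ax":0,"ay":0,"az":0,"x":0,"y":0,"z":0,"hand":1},
    {"ax":0,"ay":0,"az":0,"x":0,"y":0,"z":0,"hand":1},
  ],
)

```text
time_s: 10.22
ee_pos: [0.6132, 0.1293, 0.0989]
tcp_rot: [[0.974, -0.229, 0.001], [-0.229, -0.974, 0.002], [0.0, -0.002, -1.0]]
wrist_force: [-0.1, 0.2, -0.6]
grip_width: 0.0199
```

```bash
python3 -c "
from h import *
show();grab('wrist','w8');grab('side','s8')
a=cv2.imread('pics/s8.png')[150:300,200:350];cv2.imwrite('pics/s8c.png',cv2.resize(a,None,fx=4,fy=4,interpolation=cv2.INTER_CUBIC))"
```

```text
t 10.22 p [0.6132 0.1293 0.0989] F [-0.13  0.22 -0.59] T [-0.05  0.25  0.05] w 0.0199
q [-0.69  0.49  0.53  1.65 -0.28  1.08 -1.88] yhead -103.22 ypitch -0.14 xpitch 0.02
```

View pics/w8.png

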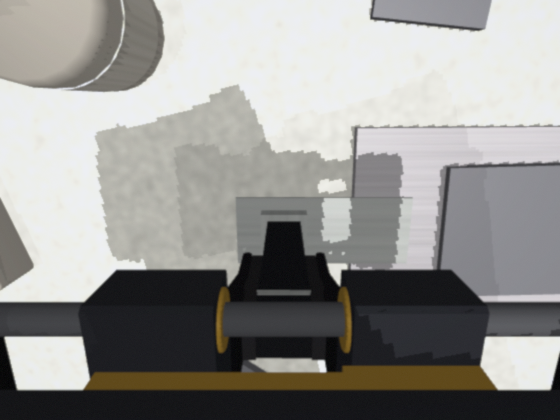

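View pics/s8c.png

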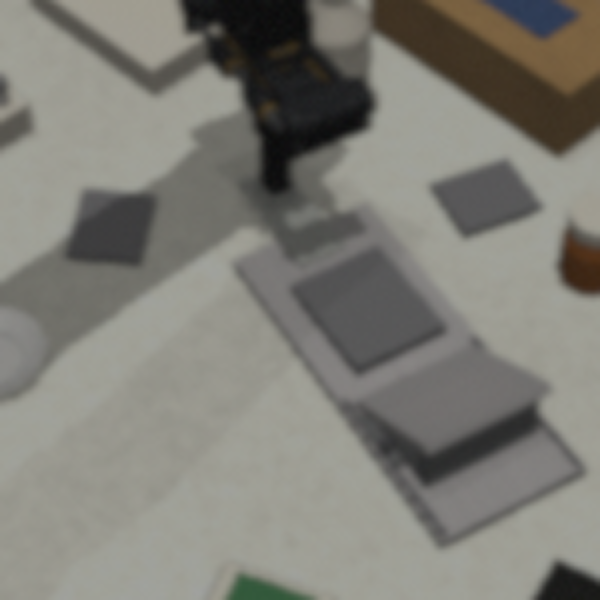

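step_arm(
  motion=[
    {"ax":0,"ay":0,"az":0,"x":0,"y":0,"z":0.1,"hand":1},
    {"ax":0,"ay":0,"az":0,"x":0,"y":0,"z":0.1,"hand":1},
    {"ax":0,"ay":0,"az":0,"x":0,"y":0,"z":0.1,"hand":1},
    {"ax":0,"ay":0,"az":0,"x":0,"y":0,"z":0.1,"hand":1},
    {"ax":0,"ay":0,"az":0,"x":0,"y":0,"z":0.1,"hand":1},
  ],
)

```text
time_s: 10.73
ee_pos: [0.6137, 0.1294, 0.0985]
tcp_rot: [[0.973, -0.229, 0.001], [-0.229, -0.973, 0.004], [0.0, -0.004, -1.0]]
wrist_force: [-4.9, 0.8, 11.5]
grip_width: 0.02
```

```bash
python3 -c "
from h import *
s=show();print(s['joint_efforts'].round(2))"
```

```text
t 10.73 p [0.6137 0.1294 0.0985] F [-4.93  0.79 11.49] T [-0.76  1.63 -0.32] w 0.02
q [-0.69  0.49  0.53  1.64 -0.28  1.08 -1.88] yhead -103.22 ypitch -0.21 xpitch 0.02
[  0.47 -56.71   9.92 -32.66  -0.39  -2.18   0.25]
```

Contact is at TCP z≈0.0986, which puts the deck top at about 0.011. I'll back off 1 mm and level the pitch.

step_arm(
  motion=[
    {"ax":-0.002,"ay":0,"az":0,"x":0,"y":0,"z":-0.1,"hand":1},
    {"ax":-0.002,"ay":0,"az":0,"x":0,"y":0,"z":-0.1,"hand":1},
    {"ax":0,"ay":0,"az":0,"x":0,"y":0,"z":0,"hand":1},
    {"ax":0,"ay":0,"az":0,"x":0,"y":0,"z":0,"hand":1},
    {"ax":0,"ay":0,"az":0,"x":0,"y":0,"z":0,"hand":1},
  ],
)

```text
time_s: 11.15
ee_pos: [0.6137, 0.1295, 0.1003]
tcp_rot: [[0.974, -0.229, 0.0], [-0.229, -0.974, -0.001], [0.0, 0.001, -1.0]]
wrist_force: [0.0, 0.2, -2.2]
grip_width: 0.02
```

```bash
python3 -c "
from h import *
s=show();p=s['ee_pos'];e=np.array([.6004,.0852]);u=np.array([np.cos(np.radians(-103.03)),np.sin(np.radians(-103.03))]);d=p[:2]-e;print('tcp stand x,y',d@u,d@np.array([-u[1],u[0]]))"
```

```text
t 11.15 p [0.6137 0.1295 0.1003] F [ 0.03  0.16 -2.19] T [-0.05  0.18  0.03] w 0.02
q [-0.69  0.49  0.54  1.64 -0.28  1.08 -1.88] yhead -103.22 ypitch 0.03 xpitch 0.01
tcp stand x,y -0.046140242382792004 0.0029565621096217555
```

step_arm(
  motion=[
    {"ax":0,"ay":0,"az":0,"x":-0.1,"y":0.3,"z":0.07,"hand":1},
    {"ax":0,"ay":0,"az":0,"x":-0.1,"y":0.4,"z":0.04,"hand":1},
    {"ax":0,"ay":0,"az":0,"x":0,"y":0.4,"z":0,"hand":1},
    {"ax":0,"ay":0,"az":0,"x":0,"y":0,"z":0,"hand":1},
    {"ax":0,"ay":0,"az":0,"x":0,"y":0,"z":0,"hand":1},
  ],
)

```text
time_s: 11.57
ee_pos: [0.6085, 0.1179, 0.0985]
tcp_rot: [[0.974, -0.229, -0.0], [-0.229, -0.974, -0.001], [-0.0, 0.001, -1.0]]
wrist_force: [-0.4, 0.2, -1.8]
grip_width: 0.0197
```

```bash
cat >> h.py <<'E'
def st(z0=.0986):
    s=show();p=s['ee_pos'];e=np.array([.6004,.0852]);u=np.array([np.cos(np.radians(-103.03)),np.sin(np.radians(-103.03))])
    t=p+s['tcp_rot']@[-.001,.08,.0865]; d=t[:2]-e;print('tip stand x,y mm',(d@u*1000).round(1),(d@np.array([-u[1],u[0]])*1000).round(1),'tip underside above deck',((t[2]-.001-.0111)*1000).round(1)); return s
E
python3 -c "
from h import *
st();f=grab('wrist','w9')"
```

```text
t 11.57 p [0.6085 0.1179 0.0985] F [-0.4   0.22 -1.77] T [0.   0.23 0.01] w 0.0197
q [-0.68  0.48  0.54  1.66 -0.27  1.07 -1.87] yhead -103.22 ypitch 0.06 xpitch -0.01
tip stand x,y mm 46.4 -0.8 tip underside above deck -0.1
```

View pics/w9.png

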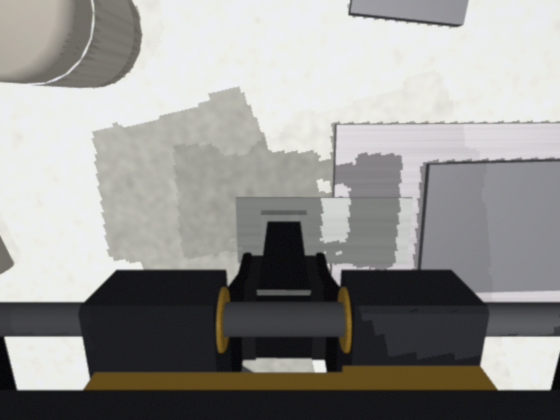

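step_arm(
  motion=[
    {"ax":0,"ay":0,"az":0,"x":0,"y":0.3,"z":-0.06,"hand":1},
    {"ax":0,"ay":0,"az":0,"x":0,"y":0.4,"z":0,"hand":1},
    {"ax":0,"ay":0,"az":0,"x":0,"y":0.4,"z":0,"hand":1},
    {"ax":0,"ay":0,"az":0,"x":0,"y":0,"z":0,"hand":1},
    {"ax":0,"ay":0,"az":0,"x":0,"y":0,"z":0,"hand":1},
  ],
)

```text
time_s: 12.03
ee_pos: [0.6057, 0.1057, 0.0992]
tcp_rot: [[0.973, -0.229, -0.001], [-0.229, -0.973, -0.001], [-0.0, 0.001, -1.0]]
wrist_force: [-0.2, 1.0, -1.5]
grip_width: 0.02
```

```bash
python3 -c "
from h import *
st();f=grab('wrist','w10')"
```

```text
t 12.03 p [0.6057 0.1057 0.0992] F [-0.16  0.95 -1.48] T [0.04 0.19 0.01] w 0.02
q [-0.67  0.47  0.54  1.68 -0.27  1.07 -1.85] yhead -103.24 ypitch 0.07 xpitch -0.01
tip stand x,y mm 58.9 -0.8 tip underside above deck 0.7
```

View pics/w10.png

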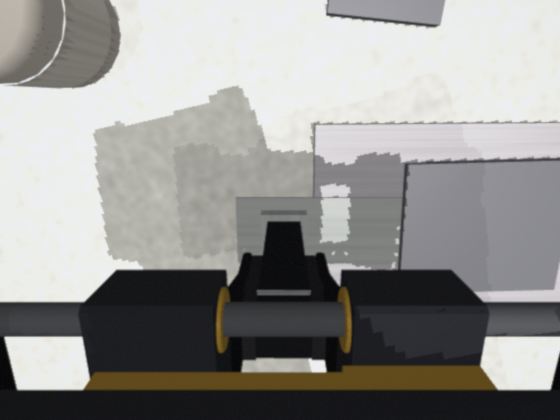

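The lip edge at column 403 now covers the blade tip, so the blade is in the gap and the carrier hasn't moved. Pushing on.

step_arm(
  motion=[
    {"ax":0,"ay":0,"az":0,"x":0,"y":0.3,"z":0,"hand":1},
    {"ax":0,"ay":0,"az":0,"x":0,"y":0.4,"z":0,"hand":1},
    {"ax":0,"ay":0,"az":0,"x":0,"y":0.4,"z":0,"hand":1},
    {"ax":0,"ay":0,"az":0,"x":0,"y":0.3,"z":0,"hand":1},
    {"ax":0,"ay":0,"az":0,"x":0,"y":0.3,"z":0,"hand":1},
  ],
)

```text
time_s: 12.5
ee_pos: [0.6017, 0.0891, 0.0992]
tcp_rot: [[0.974, -0.228, -0.0], [-0.228, -0.974, -0.0], [0.0, 0.0, -1.0]]
wrist_force: [0.5, 0.8, -1.2]
grip_width: 0.0201
```

```bash
python3 -c "
from h import *
st();f=grab('wrist','w11')"
```

```text
t 12.5 p [0.6017 0.0891 0.0992] F [ 0.5   0.81 -1.18] T [ 0.25  0.07 -0.04] w 0.0201
q [-0.66  0.46  0.55  1.7  -0.27  1.07 -1.82] yhead -103.15 ypitch 0.02 xpitch 0.0
tip stand x,y mm 76.0 -0.8 tip underside above deck 0.6
```

View pics/w11.png

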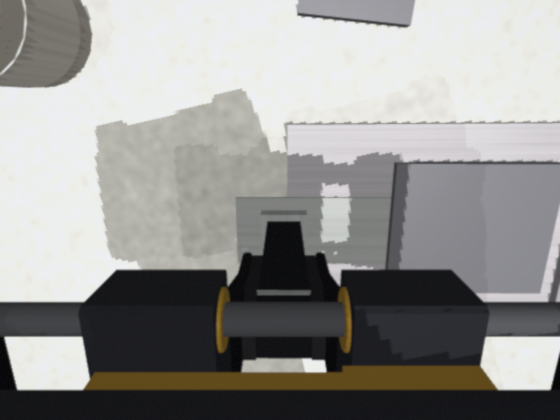

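step_arm(
  motion=[
    {"ax":0,"ay":0,"az":0,"x":0,"y":0.25,"z":0,"hand":1},
    {"ax":0,"ay":0,"az":0,"x":0,"y":0.25,"z":0,"hand":1},
    {"ax":0,"ay":0,"az":0,"x":0,"y":0.2,"z":0,"hand":1},
    {"ax":0,"ay":0,"az":0,"x":0,"y":0.2,"z":0,"hand":1},
    {"ax":0,"ay":0,"az":0,"x":0,"y":0,"z":0,"hand":1},
  ],
)

```text
time_s: 12.97
ee_pos: [0.5992, 0.0783, 0.0992]
tcp_rot: [[0.974, -0.229, -0.0], [-0.229, -0.974, -0.001], [-0.0, 0.001, -1.0]]
wrist_force: [-0.3, 0.0, -1.3]
grip_width: 0.0196
```

```bash
python3 -c "
from h import *
st();f=grab('wrist','w12')"
```

```text
t 12.97 p [0.5992 0.0783 0.0992] F [-0.33  0.01 -1.27] T [-0.02  0.21  0.02] w 0.0196
q [-0.64  0.45  0.55  1.71 -0.26  1.06 -1.81] yhead -103.22 ypitch 0.03 xpitch -0.0
tip stand x,y mm 87.0 -0.9 tip underside above deck 0.7
```

View pics/w12.png

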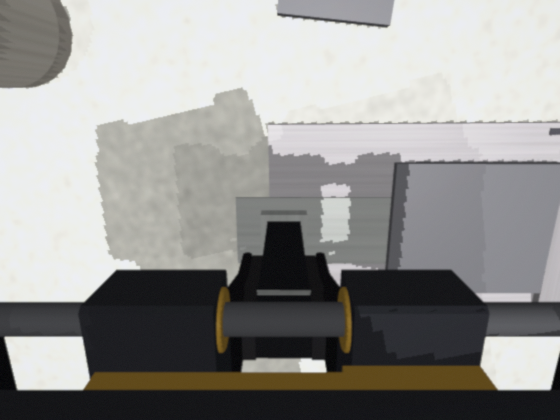

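step_arm(
  motion=[
    {"ax":0,"ay":0,"az":0,"x":0,"y":0.15,"z":0,"hand":1},
    {"ax":0,"ay":0,"az":0,"x":0,"y":0.15,"z":0,"hand":1},
    {"ax":0,"ay":0,"az":0,"x":0,"y":0.1,"z":0,"hand":1},
    {"ax":0,"ay":0,"az":0,"x":0,"y":0.1,"z":0,"hand":1},
    {"ax":0,"ay":0,"az":0,"x":0,"y":0.1,"z":0,"hand":1},
  ],
)

```text
time_s: 13.43
ee_pos: [0.5981, 0.0753, 0.0995]
tcp_rot: [[0.974, -0.226, 0.001], [-0.226, -0.974, 0.003], [0.0, -0.003, -1.0]]
wrist_force: [0.6, 3.7, -0.8]
grip_width: 0.0201
```

```bash
python3 -c "
from h import *
st()"
```

```text
t 13.43 p [0.5981 0.0753 0.0995] F [ 0.56  3.7  -0.82] T [ 1.2   0.03 -0.08] w 0.0201
q [-0.64  0.44  0.55  1.71 -0.26  1.06 -1.8 ] yhead -103.08 ypitch -0.18 xpitch 0.0
tip stand x,y mm 89.9 -1.0 tip underside above deck 0.7
```

step_arm(
  motion=[
    {"ax":0,"ay":0,"az":0,"x":0,"y":0.12,"z":0,"hand":1},
    {"ax":0,"ay":0,"az":0,"x":0,"y":0.12,"z":0,"hand":1},
    {"ax":0,"ay":0,"az":0,"x":0,"y":0.12,"z":0,"hand":1},
    {"ax":0,"ay":0,"az":0,"x":0,"y":0.1,"z":0,"hand":1},
    {"ax":0,"ay":0,"az":0,"x":0,"y":0.1,"z":0,"hand":1},
  ],
)

```text
time_s: 13.85
ee_pos: [0.5972, 0.0747, 0.1001]
tcp_rot: [[0.975, -0.222, 0.002], [-0.222, -0.975, 0.009], [0.0, -0.009, -1.0]]
wrist_force: [0.5, 5.0, -1.6]
grip_width: 0.0201
```

```bash
python3 -c "
from h import *
st();f=grab('wrist','w13')"
```

```text
t 13.85 p [0.5972 0.0747 0.1001] F [ 0.5   5.03 -1.58] T [ 1.55 -0.05  0.01] w 0.0201
q [-0.64  0.44  0.55  1.72 -0.27  1.06 -1.79] yhead -102.84 ypitch -0.54 xpitch 0.01
tip stand x,y mm 90.1 -1.5 tip underside above deck 0.8
```

View pics/w13.png

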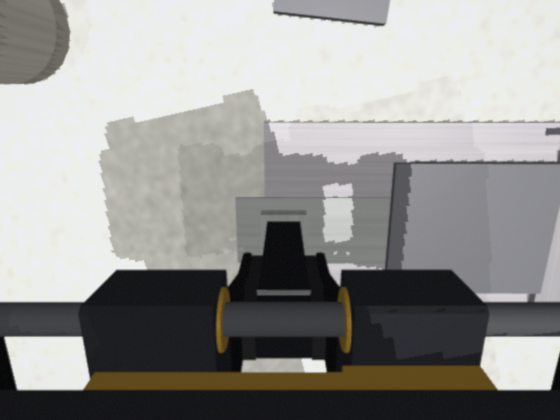

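Step 1 held: 5 N sustained against the step, with the tip at 90 mm, so the step is about 176 mm from the deck end. Next I work out the lifting arc, with the tip 4–5 mm off the gap's wall so it can't jam.

```bash
cat >> h.py <<'E'
E0=np.array([.6004,.0852]);UD=-103.03;U=np.array([np.cos(np.radians(UD)),np.sin(np.radians(UD))]);V=np.array([-U[1],U[0]])
XS=.1761; DECK=.0111
def P(th,r=.091):
    t=np.radians(th)
    if th<=53.13: d=.006*np.tan(t)
    elif th<=90: d=.010*np.sin(t)
    else: # back plane through step top edge, back corner on deck
        al=t-np.pi/2; back=np.array([-.006*np.tan(al),0]); n=np.array([np.sin(t),np.cos(t)]); c=back-.010*n
        return c+r*np.array([-np.cos(t),np.sin(t)])+.004*n
    return np.array([-d,0])+r*np.array([-np.cos(t),np.sin(t)])+.004*np.array([np.sin(t),np.cos(t)])
def arc(ths,r=.091,y=0.,hd=-103.03,pitch=0,n=1,dz=0):
    Q=toolrot(hd,pitch); pts=[]
    for th in ths:
        a=P(th,r); tip=np.r_[E0+(XS+a[0])*U+y*V, DECK+a[1]+dz]; pts.append(tip-Q@np.array([-.001,.08,.0855]))
    plan(pts,[Q]*len(pts),n=n); return pts
E
python3 - <<'E'
from h import *
for th in range(0,130,10): print(th,(P(th)*1000).round(1))
print("back off + lift"); arc([0,5,10,15,20])
E
```

```text
0 [-91.   4.]
10 [-90.   19.7]
20 [-86.3  34.9]
30 [-80.3  49. ]
40 [-72.2  61.6]
50 [-62.6  72.3]
60 [-50.7  80.8]
70 [-36.8  86.9]
80 [-21.7  90.3]
90 [-6. 91.]
100 [ 8.8 90.7]
110 [23.3 87.6]
120 [36.8 81.8]
back off + lift
0 {'ax': -0.01, 'ay': -0.0, 'az': 0.003, 'x': 0.17, 'y': -0.58, 'z': -0.04}
0 {'ax': -0.0, 'ay': 0.0, 'az': 0.0, 'x': -0.0, 'y': 0.02, 'z': -0.79}
0 {'ax': 0.0, 'ay': -0.0, 'az': 0.0, 'x': -0.0, 'y': 0.08, 'z': -0.78}
0 {'ax': 0.0, 'ay': 0.0, 'az': 0.0, 'x': 0.0, 'y': 0.15, 'z': -0.77}
0 {'ax': -0.0, 'ay': 0.0, 'az': 0.0, 'x': -0.0, 'y': 0.21, 'z': -0.75}
```

step_arm(
  motion=[
    {"ax":-0.006,"ay":0,"az":0.002,"x":0.1,"y":-0.4,"z":0,"hand":1},
    {"ax":-0.004,"ay":0,"az":0,"x":0,"y":0,"z":0,"hand":1},
    {"ax":0,"ay":0,"az":0,"x":0,"y":0,"z":-0.3,"hand":1},
    {"ax":0,"ay":0,"az":0,"x":0,"y":0,"z":-0.4,"hand":1},
    {"ax":0,"ay":0,"az":0,"x":0,"y":0,"z":-0.3,"hand":1},
  ],
)

```text
time_s: 14.32
ee_pos: [0.5984, 0.0758, 0.1098]
tcp_rot: [[0.974, -0.226, -0.003], [-0.226, -0.974, -0.006], [-0.001, 0.006, -1.0]]
wrist_force: [0.4, 1.1, -1.6]
grip_width: 0.0202
```

```bash
python3 -c "
from h import *
st();f=grab('wrist','w14');arc([10,15,20,25,30])"
```

```text
t 14.32 p [0.5984 0.0758 0.1098] F [ 0.43  1.14 -1.56] T [ 0.41  0.05 -0.07] w 0.0202
q [-0.65  0.44  0.56  1.7  -0.25  1.08 -1.81] yhead -103.05 ypitch 0.35 xpitch -0.07
tip stand x,y mm 90.1 -1.0 tip underside above deck 11.7
0 {'ax': 0.006, 'ay': 0.001, 'az': -0.0, 'x': 0.06, 'y': -0.34, 'z': -0.6}
0 {'ax': 0.0, 'ay': -0.0, 'az': 0.0, 'x': 0.0, 'y': 0.15, 'z': -0.77}
0 {'ax': 0.0, 'ay': 0.0, 'az': 0.0, 'x': -0.0, 'y': 0.21, 'z': -0.75}
0 {'ax': -0.0, 'ay': 0.0, 'az': 0.0, 'x': 0.0, 'y': 0.27, 'z': -0.72}
0 {'ax': -0.0, 'ay': -0.0, 'az': 0.0, 'x': -0.0, 'y': 0.33, 'z': -0.69}
```

View pics/w14.png

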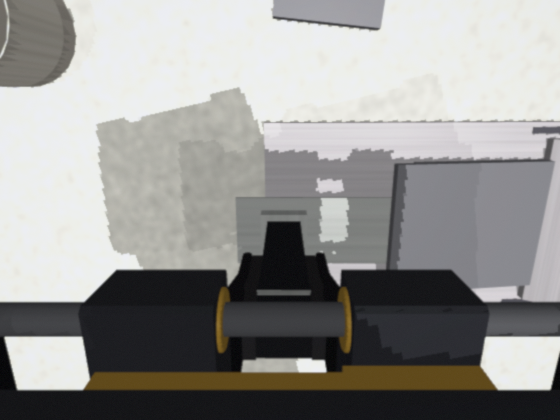

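step_arm(
  motion=[
    {"ax":0.004,"ay":0,"az":0,"x":0,"y":-0.2,"z":-0.5,"hand":1},
    {"ax":0.002,"ay":0,"az":0,"x":0,"y":0.1,"z":-0.6,"hand":1},
    {"ax":0,"ay":0,"az":0,"x":0,"y":0.1,"z":-0.6,"hand":1},
    {"ax":0,"ay":0,"az":0,"x":0,"y":0.2,"z":-0.5,"hand":1},
    {"ax":0,"ay":0,"az":0,"x":0,"y":0,"z":0,"hand":1},
  ],
)

```text
time_s: 14.78
ee_pos: [0.5983, 0.0721, 0.1354]
tcp_rot: [[0.974, -0.227, 0.0], [-0.227, -0.974, -0.0], [0.0, 0.0, -1.0]]
wrist_force: [0.0, -0.2, -2.9]
grip_width: 0.0198
```

```bash
python3 -c "
from h import *
st();f=grab('wrist','w15');grab('top','t15');arc([25,30,35,40,45])"
```

```text
t 14.78 p [0.5983 0.0721 0.1354] F [ 0.04 -0.22 -2.85] T [-0.05  0.17 -0.04] w 0.0198
q [-0.65  0.4   0.57  1.68 -0.24  1.13 -1.81] yhead -103.14 ypitch 0.0 xpitch 0.01
tip stand x,y mm 93.3 -0.3 tip underside above deck 36.8
0 {'ax': 0.0, 'ay': 0.001, 'az': -0.001, 'x': 0.05, 'y': -0.02, 'z': -0.43}
0 {'ax': -0.0, 'ay': 0.0, 'az': 0.0, 'x': -0.0, 'y': 0.33, 'z': -0.69}
0 {'ax': 0.0, 'ay': 0.0, 'az': 0.0, 'x': -0.0, 'y': 0.38, 'z': -0.65}
0 {'ax': 0.0, 'ay': -0.0, 'az': 0.0, 'x': -0.0, 'y': 0.43, 'z': -0.61}
0 {'ax': -0.0, 'ay': 0.0, 'az': 0.0, 'x': -0.0, 'y': 0.47, 'z': -0.56}
```

View pics/w15.png

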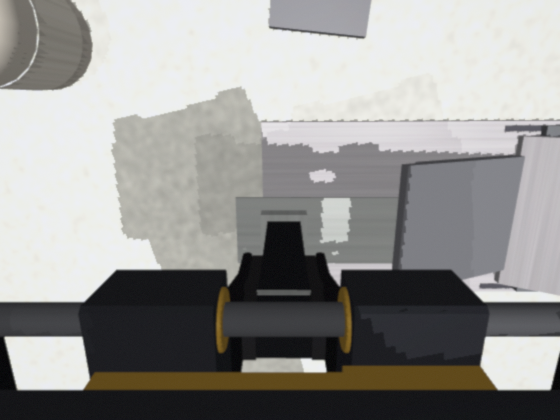

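Wrist view: the carrier is tilted about 23° on the blade, with the lip edge at column 400 still overlapping the tip. Continuing along the arc.

step_arm(
  motion=[
    {"ax":0,"ay":0,"az":0,"x":0,"y":0.1,"z":-0.4,"hand":1},
    {"ax":0,"ay":0,"az":0,"x":0,"y":0.3,"z":-0.6,"hand":1},
    {"ax":0,"ay":0,"az":0,"x":0,"y":0.4,"z":-0.6,"hand":1},
    {"ax":0,"ay":0,"az":0,"x":0,"y":0.4,"z":-0.5,"hand":1},
    {"ax":0,"ay":0,"az":0,"x":0,"y":0.1,"z":0,"hand":1},
  ],
)

```text
time_s: 15.3
ee_pos: [0.5945, 0.0595, 0.1569]
tcp_rot: [[0.974, -0.226, -0.002], [-0.226, -0.974, 0.0], [-0.002, 0.0, -1.0]]
wrist_force: [0.8, 0.3, -1.9]
grip_width: 0.0196
```

```bash
python3 -c "
from h import *
st();f=grab('wrist','w16');arc([45,50,55,60,65])"
```

```text
t 15.3 p [0.5945 0.0595 0.1569] F [ 0.82  0.28 -1.91] T [ 0.18  0.09 -0.02] w 0.0196
q [-0.65  0.37  0.58  1.67 -0.22  1.16 -1.8 ] yhead -103.05 ypitch 0.02 xpitch -0.09
tip stand x,y mm 106.4 -1.1 tip underside above deck 58.3
0 {'ax': 0.0, 'ay': 0.002, 'az': -0.001, 'x': 0.1, 'y': 0.22, 'z': -0.72}
0 {'ax': -0.0, 'ay': 0.0, 'az': -0.0, 'x': 0.0, 'y': 0.49, 'z': -0.51}
0 {'ax': 0.0, 'ay': -0.0, 'az': 0.0, 'x': 0.0, 'y': 0.55, 'z': -0.46}
0 {'ax': -0.0, 'ay': 0.0, 'az': 0.0, 'x': -0.0, 'y': 0.64, 'z': -0.4}
0 {'ax': 0.0, 'ay': -0.0, 'az': 0.0, 'x': -0.0, 'y': 0.68, 'z': -0.34}
```

View pics/w16.png

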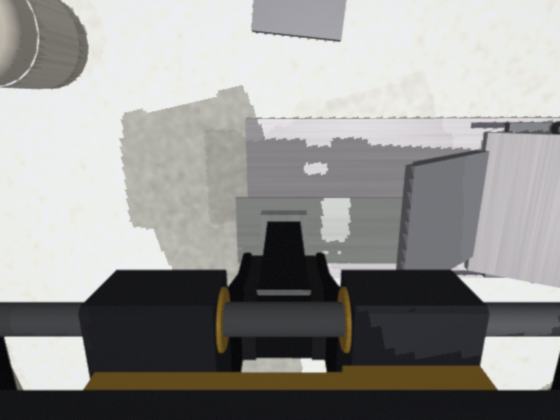

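step_arm(
  motion=[
    {"ax":0,"ay":0.002,"az":0,"x":0.1,"y":0.2,"z":-0.6,"hand":1},
    {"ax":0,"ay":0,"az":0,"x":0,"y":0.4,"z":-0.5,"hand":1},
    {"ax":0,"ay":0,"az":0,"x":0,"y":0.5,"z":-0.4,"hand":1},
    {"ax":0,"ay":0,"az":0,"x":0,"y":0.5,"z":-0.3,"hand":1},
    {"ax":0,"ay":0,"az":0,"x":0,"y":0.1,"z":0,"hand":1},
  ],
)

```text
time_s: 15.77
ee_pos: [0.5911, 0.0411, 0.1763]
tcp_rot: [[0.974, -0.226, -0.0], [-0.226, -0.974, -0.001], [0.0, 0.001, -1.0]]
wrist_force: [0.5, 0.1, -2.0]
grip_width: 0.0198
```

```bash
python3 -c "
from h import *
st();f=grab('wrist','w17');grab('side','s17');arc([65,70,75,80,85])"
```

```text
t 15.77 p [0.5911 0.0411 0.1763] F [ 0.52  0.07 -2.  ] T [0.07 0.14 0.02] w 0.0198
q [-0.63  0.34  0.6   1.67 -0.2   1.2  -1.78] yhead -103.05 ypitch 0.03 xpitch 0.0
tip stand x,y mm 125.1 -0.1 tip underside above deck 77.7
0 {'ax': 0.0, 'ay': 0.0, 'az': 0.0, 'x': 0.03, 'y': 0.79, 'z': -0.51}
0 {'ax': -0.0, 'ay': -0.0, 'az': 0.0, 'x': 0.0, 'y': 0.71, 'z': -0.27}
0 {'ax': 0.0, 'ay': -0.0, 'az': 0.0, 'x': -0.0, 'y': 0.74, 'z': -0.21}
0 {'ax': 0.0, 'ay': -0.0, 'az': 0.0, 'x': 0.0, 'y': 0.76, 'z': -0.14}
0 {'ax': -0.0, 'ay': 0.0, 'az': 0.0, 'x': -0.0, 'y': 0.78, 'z': -0.07}
```

View pics/w17.png

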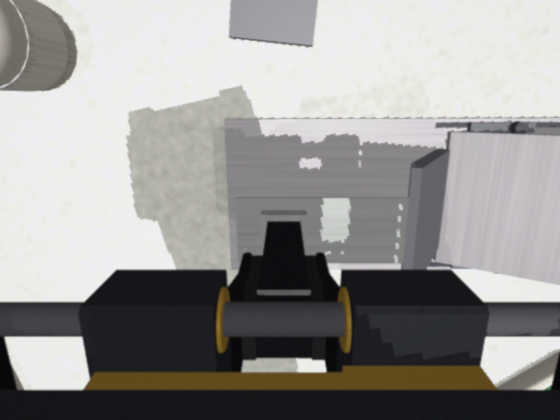

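step_arm(
  motion=[
    {"ax":0,"ay":0,"az":0,"x":0,"y":0.5,"z":-0.5,"hand":1},
    {"ax":0,"ay":0,"az":0,"x":0,"y":0.6,"z":-0.3,"hand":1},
    {"ax":0,"ay":0,"az":0,"x":0,"y":0.6,"z":-0.2,"hand":1},
    {"ax":0,"ay":0,"az":0,"x":0,"y":0.5,"z":-0.1,"hand":1},
    {"ax":0,"ay":0,"az":0,"x":0,"y":0.1,"z":0,"hand":1},
  ],
)

```text
time_s: 16.28
ee_pos: [0.585, 0.0177, 0.1872]
tcp_rot: [[0.975, -0.224, -0.002], [-0.224, -0.975, -0.001], [-0.001, 0.001, -1.0]]
wrist_force: [-1.1, 0.9, -2.3]
grip_width: 0.0198
```

```bash
python3 -c "
from h import *
st();f=grab('wrist','w18');arc([80,85,90,95,100])"
```

```text
t 16.28 p [0.585  0.0177 0.1872] F [-1.06  0.86 -2.29] T [ 0.03  0.16 -0.05] w 0.0198
q [-0.61  0.32  0.61  1.67 -0.19  1.21 -1.75] yhead -102.96 ypitch 0.06 xpitch -0.08
tip stand x,y mm 149.3 -0.8 tip underside above deck 88.7
0 {'ax': 0.001, 'ay': 0.001, 'az': 0.001, 'x': 0.08, 'y': 0.53, 'z': 0.02}
0 {'ax': -0.0, 'ay': -0.0, 'az': 0.0, 'x': -0.0, 'y': 0.78, 'z': -0.07}
0 {'ax': 0.0, 'ay': -0.0, 'az': 0.0, 'x': -0.0, 'y': 0.79, 'z': 0.0}
0 {'ax': -0.0, 'ay': -0.0, 'az': 0.0, 'x': 0.0, 'y': 0.74, 'z': -0.02}
0 {'ax': 0.0, 'ay': -0.0, 'az': 0.0, 'x': -0.0, 'y': 0.74, 'z': 0.05}
```

View pics/w18.png

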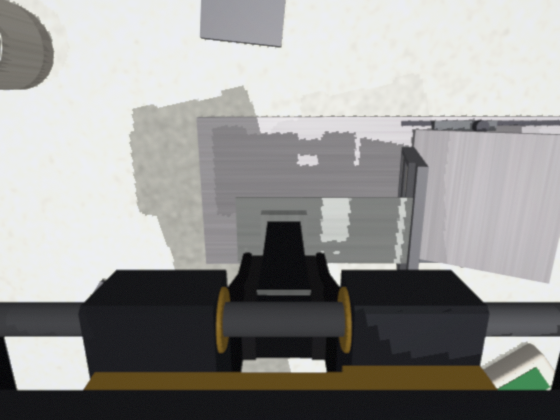

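step_arm(
  motion=[
    {"ax":0,"ay":0,"az":0,"x":0,"y":0.5,"z":0,"hand":1},
    {"ax":0,"ay":0,"az":0,"x":0,"y":0.5,"z":0,"hand":1},
    {"ax":0,"ay":0,"az":0,"x":0,"y":0.5,"z":0,"hand":1},
    {"ax":0,"ay":0,"az":0,"x":0,"y":0.3,"z":0,"hand":1},
    {"ax":0,"ay":0,"az":0,"x":0,"y":0.1,"z":0,"hand":1},
  ],
)

```text
time_s: 16.75
ee_pos: [0.5815, -0.0, 0.1907]
tcp_rot: [[0.975, -0.222, 0.001], [-0.222, -0.975, 0.003], [0.001, -0.003, -1.0]]
wrist_force: [-0.5, -0.5, -0.7]
grip_width: 0.0199
```

```bash
python3 -c "
from h import *
st();f=grab('wrist','w19');arc([95,100,105])"
```

```text
t 16.75 p [ 0.5815 -0.      0.1907] F [-0.46 -0.5  -0.66] T [-0.04  0.48 -0.07] w 0.0199
q [-0.59  0.3   0.62  1.68 -0.19  1.22 -1.72] yhead -102.85 ypitch -0.18 xpitch 0.03
tip stand x,y mm 167.0 0.1 tip underside above deck 91.9
0 {'ax': -0.003, 'ay': -0.001, 'az': 0.003, 'x': -0.0, 'y': 1.0, 'z': 0.28}
0 {'ax': 0.0, 'ay': -0.0, 'az': -0.0, 'x': -0.0, 'y': 0.74, 'z': 0.05}
0 {'ax': -0.0, 'ay': 0.0, 'az': 0.0, 'x': 0.0, 'y': 0.73, 'z': 0.12}
```

View pics/w19.png

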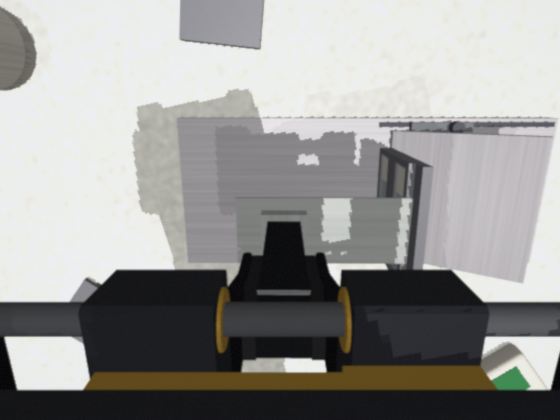

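step_arm(
  motion=[
    {"ax":-0.003,"ay":0,"az":0.002,"x":0,"y":0.4,"z":0.1,"hand":1},
    {"ax":0,"ay":0,"az":0,"x":0,"y":0.5,"z":0.1,"hand":1},
    {"ax":0,"ay":0,"az":0,"x":0,"y":0.5,"z":0.1,"hand":1},
    {"ax":0,"ay":0,"az":0,"x":0,"y":0.4,"z":0.05,"hand":1},
    {"ax":0,"ay":0,"az":0,"x":0,"y":0.1,"z":0,"hand":1},
  ],
)

```text
time_s: 17.22
ee_pos: [0.5785, -0.0198, 0.1886]
tcp_rot: [[0.975, -0.223, 0.004], [-0.223, -0.975, -0.001], [0.004, 0.0, -1.0]]
wrist_force: [0.7, -0.1, -1.4]
grip_width: 0.0195
```

```bash
python3 -c "
from h import *
st();f=grab('wrist','w20');arc([105,110])"
```

```text
t 17.22 p [ 0.5785 -0.0198  0.1886] F [ 0.67 -0.15 -1.37] T [0.06 0.18 0.05] w 0.0195
q [-0.57  0.3   0.63  1.69 -0.18  1.21 -1.69] yhead -102.89 ypitch 0.02 xpitch 0.24
tip stand x,y mm 187.3 1.9 tip underside above deck 90.1
0 {'ax': 0.0, 'ay': -0.004, 'az': 0.002, 'x': -0.13, 'y': 0.51, 'z': 0.25}
0 {'ax': 0.0, 'ay': 0.0, 'az': 0.0, 'x': 0.0, 'y': 0.72, 'z': 0.19}
```

View pics/w20.png

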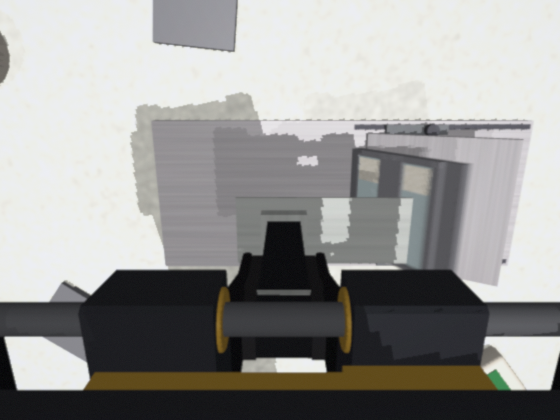

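The carrier has tipped past balance and is falling onto the rest, with the glass slides showing at (385,185). I'll back the blade away and look.

step_arm(
  motion=[
    {"ax":0,"ay":0,"az":0,"x":0,"y":-0.5,"z":-0.5,"hand":1},
    {"ax":0,"ay":0,"az":0,"x":0,"y":-1.0,"z":-1.0,"hand":1},
    {"ax":0,"ay":0,"az":0,"x":0,"y":-1.0,"z":-1.0,"hand":1},
    {"ax":0,"ay":0,"az":0,"x":0,"y":0,"z":-0.5,"hand":1},
    {"ax":0,"ay":0,"az":0,"x":0,"y":0,"z":0,"hand":1},
  ],
)

```text
time_s: 17.68
ee_pos: [0.5844, 0.0091, 0.2211]
tcp_rot: [[0.975, -0.222, 0.003], [-0.222, -0.975, -0.001], [0.003, 0.0, -1.0]]
wrist_force: [0.5, -0.4, -0.6]
grip_width: 0.0198
```

```bash
python3 -c "
from h import *
st();f=grab('wrist','w21');g=grab('side','s21')
a=cv2.imread('pics/s21.png')[170:310,240:380];b=cv2.imread('pics/w21.png');cv2.imwrite('pics/c21.png',np.hstack([cv2.resize(b,(500,375)),cv2.resize(a,(300,300),interpolation=cv2.INTER_CUBIC)[:, :] if 0 else cv2.copyMakeBorder(cv2.resize(a,(300,300)),0,75,0,0,0)]))"
```

```text
t 17.68 p [0.5844 0.0091 0.2211] F [ 0.53 -0.44 -0.62] T [-0.01  0.07 -0.  ] w 0.0198
q [-0.61  0.28  0.62  1.64 -0.17  1.27 -1.75] yhead -102.8 ypitch 0.03 xpitch 0.17
tip stand x,y mm 157.8 1.1 tip underside above deck 122.5
```

View pics/c21.png

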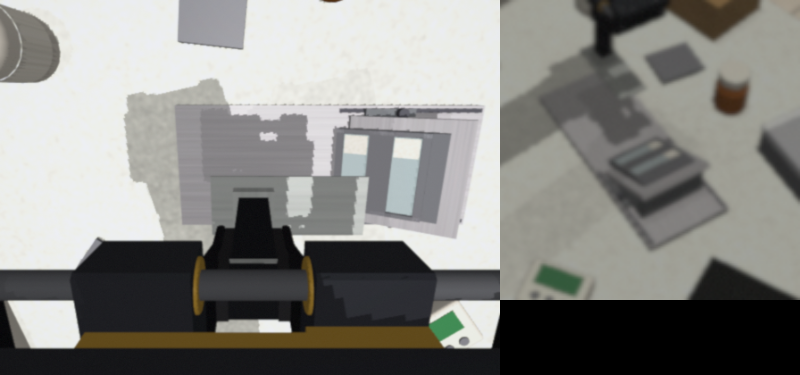

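The carrier lies face up on the rest, both slides visible at (355,160) and (405,175). Now I'll take the lifter back to its mat.

```bash
python3 -c "
from h import *
plan([(.495,-.328,.24)],[toolrot(-74.4)],vmax=3.6)"
```

```text
0 {'ax': 0.0, 'ay': -0.0, 'az': -0.05, 'x': -0.12, 'y': 3.48, 'z': -0.2}
0 {'ax': 0.0, 'ay': -0.0, 'az': -0.05, 'x': -0.29, 'y': 3.47, 'z': -0.2}
0 {'ax': 0.0, 'ay': -0.0, 'az': -0.05, 'x': -0.46, 'y': 3.45, 'z': -0.2}
0 {'ax': 0.0, 'ay': -0.0, 'az': -0.05, 'x': -0.63, 'y': 3.43, 'z': -0.2}
0 {'ax': 0.0, 'ay': -0.0, 'az': -0.05, 'x': -0.8, 'y': 3.39, 'z': -0.2}
1 {'ax': 0.0, 'ay': -0.0, 'az': -0.05, 'x': -0.97, 'y': 3.35, 'z': -0.2}
1 {'ax': 0.0, 'ay': -0.0, 'az': -0.05, 'x': -1.14, 'y': 3.29, 'z': -0.2}
1 {'ax': 0.0, 'ay': -0.0, 'az': -0.05, 'x': -1.3, 'y': 3.23, 'z': -0.2}
1 {'ax': 0.0, 'ay': -0.0, 'az': -0.05, 'x': -1.46, 'y': 3.16, 'z': -0.2}
1 {'ax': 0.0, 'ay': -0.0, 'az': -0.05, 'x': -1.61, 'y': 3.09, 'z': -0.2}
```

step_arm(
  motion=[
    {"ax":0,"ay":0,"az":-0.05,"x":-0.1,"y":1.5,"z":-1.0,"hand":1},
    {"ax":0,"ay":0,"az":-0.05,"x":-0.3,"y":3.0,"z":-0.7,"hand":1},
    {"ax":0,"ay":0,"az":-0.05,"x":-0.5,"y":3.5,"z":-0.2,"hand":1},
    {"ax":0,"ay":0,"az":-0.05,"x":-0.6,"y":3.5,"z":0,"hand":1},
    {"ax":0,"ay":0,"az":-0.05,"x":-0.8,"y":3.4,"z":0,"hand":1},
  ],
)

```text
time_s: 18.2
ee_pos: [0.5456, -0.1324, 0.2374]
tcp_rot: [[0.999, 0.051, -0.001], [0.051, -0.999, 0.001], [-0.001, -0.001, -1.0]]
wrist_force: [1.2, -0.0, -2.2]
grip_width: 0.0203
```

step_arm(
  motion=[
    {"ax":0,"ay":0,"az":-0.05,"x":-1.0,"y":3.4,"z":0,"hand":1},
    {"ax":0,"ay":0,"az":-0.05,"x":-1.1,"y":3.3,"z":0,"hand":1},
    {"ax":0,"ay":0,"az":-0.05,"x":-1.3,"y":3.2,"z":0,"hand":1},
    {"ax":0,"ay":0,"az":-0.05,"x":-1.4,"y":3.2,"z":0,"hand":1},
    {"ax":0,"ay":0,"az":-0.03,"x":-1.2,"y":2.0,"z":0,"hand":1},
  ],
)

```text
time_s: 18.62
ee_pos: [0.5026, -0.3018, 0.2365]
tcp_rot: [[0.958, 0.287, -0.002], [0.287, -0.958, 0.0], [-0.002, -0.001, -1.0]]
wrist_force: [-0.2, -0.4, -1.5]
grip_width: 0.02
```

```bash
python3 -c "
from h import *
show();plan([(.4984,-.3282,.13)],[toolrot(-74.4)],vmax=3.3)"
```

```text
t 18.62 p [ 0.5026 -0.3018  0.2365] F [-0.18 -0.41 -1.55] T [-0.11  0.15  0.01] w 0.02
q [-0.13  0.3   0.73  1.61 -0.2   1.31 -0.65] yhead -73.31 ypitch -0.05 xpitch -0.09
0 {'ax': -0.0, 'ay': 0.0, 'az': 0.005, 'x': -0.29, 'y': 0.6, 'z': 2.66}
0 {'ax': -0.0, 'ay': 0.0, 'az': 0.005, 'x': -0.28, 'y': 0.61, 'z': 2.66}
0 {'ax': -0.0, 'ay': 0.0, 'az': 0.005, 'x': -0.28, 'y': 0.61, 'z': 2.66}
0 {'ax': -0.0, 'ay': 0.0, 'az': 0.005, 'x': -0.28, 'y': 0.61, 'z': 2.66}
```

step_arm(
  motion=[
    {"ax":0,"ay":0,"az":0.005,"x":-0.3,"y":0.6,"z":2.0,"hand":1},
    {"ax":0,"ay":0,"az":0.005,"x":-0.3,"y":0.6,"z":2.6,"hand":1},
    {"ax":0,"ay":0,"az":0.005,"x":-0.3,"y":0.6,"z":2.6,"hand":1},
    {"ax":0,"ay":0,"az":0,"x":-0.3,"y":0.5,"z":1.5,"hand":1},
    {"ax":0,"ay":0,"az":0,"x":0,"y":0,"z":0,"hand":1},
  ],
)

```text
time_s: 19.03
ee_pos: [0.4909, -0.3393, 0.1468]
tcp_rot: [[0.966, 0.26, -0.001], [0.26, -0.966, -0.004], [-0.002, 0.004, -1.0]]
wrist_force: [-0.6, 0.1, -0.5]
grip_width: 0.0198
```

```bash
python3 -c "
from h import *
show();plan([(.4984,-.3282,.096)],[toolrot(-74.4)],vmax=1.0);grab('wrist','w22')"
```

```text
t 19.03 p [ 0.4909 -0.3393  0.1468] F [-0.62  0.08 -0.55] T [-0.    0.26 -0.01] w 0.0198
q [-0.04  0.41  0.71  1.69 -0.28  1.15 -0.56] yhead -74.91 ypitch 0.21 xpitch -0.14
0 {'ax': 0.001, 'ay': 0.0, 'az': -0.001, 'x': 0.17, 'y': -0.15, 'z': 0.85}
0 {'ax': 0.001, 'ay': 0.0, 'az': -0.001, 'x': 0.17, 'y': -0.15, 'z': 0.85}
0 {'ax': 0.001, 'ay': 0.0, 'az': -0.001, 'x': 0.17, 'y': -0.15, 'z': 0.85}
0 {'ax': 0.001, 'ay': 0.0, 'az': -0.001, 'x': 0.17, 'y': -0.15, 'z': 0.85}
0 {'ax': 0.001, 'ay': 0.0, 'az': -0.001, 'x': 0.17, 'y': -0.15, 'z': 0.85}
1 {'ax': 0.001, 'ay': 0.0, 'az': -0.001, 'x': 0.17, 'y': -0.15, 'z': 0.85}
```

View pics/w22.png

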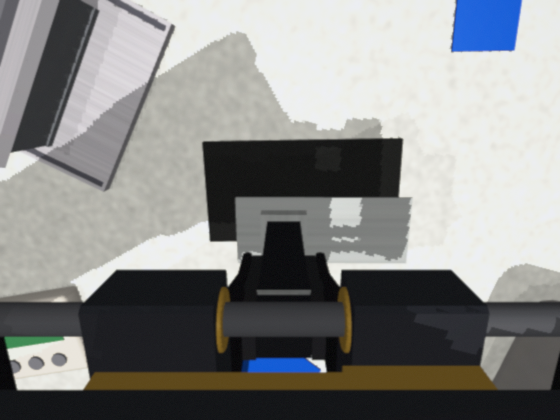

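Blade parallel to the mat (mat corners (204,141) to (402,139)). I'll correct 8–9 mm sideways and 8 mm back while descending.

step_arm(
  motion=[
    {"ax":0.001,"ay":0,"az":0,"x":0.3,"y":-0.2,"z":0.8,"hand":1},
    {"ax":0.001,"ay":0,"az":0,"x":0.3,"y":-0.2,"z":0.9,"hand":1},
    {"ax":0.001,"ay":0,"az":0,"x":0.2,"y":-0.2,"z":0.9,"hand":1},
    {"ax":0.001,"ay":0,"az":0,"x":0.1,"y":-0.1,"z":0.8,"hand":1},
    {"ax":0,"ay":0,"az":0,"x":0,"y":0,"z":0.4,"hand":1},
  ],
)

```text
time_s: 19.5
ee_pos: [0.5022, -0.3277, 0.1108]
tcp_rot: [[0.965, 0.264, 0.004], [0.264, -0.965, -0.001], [0.004, 0.002, -1.0]]
wrist_force: [-0.7, 1.1, -0.8]
grip_width: 0.0198
```

```bash
python3 -c "
from h import *
show();plan([(.4984,-.3282,.0925)],[toolrot(-74.4)],vmax=.4)"
```

```text
t 19.5 p [ 0.5022 -0.3277  0.1108] F [-0.69  1.11 -0.84] T [-0.05  0.15  0.  ] w 0.0198
q [-0.04  0.45  0.69  1.72 -0.32  1.08 -0.56] yhead -74.72 ypitch 0.12 xpitch 0.21
0 {'ax': 0.0, 'ay': -0.001, 'az': -0.001, 'x': -0.08, 'y': -0.01, 'z': 0.36}
0 {'ax': 0.0, 'ay': -0.001, 'az': -0.001, 'x': -0.08, 'y': -0.01, 'z': 0.36}
0 {'ax': 0.0, 'ay': -0.001, 'az': -0.001, 'x': -0.08, 'y': -0.01, 'z': 0.36}
0 {'ax': 0.0, 'ay': -0.001, 'az': -0.001, 'x': -0.08, 'y': -0.01, 'z': 0.36}
0 {'ax': 0.0, 'ay': -0.001, 'az': -0.001, 'x': -0.08, 'y': -0.01, 'z': 0.37}
```

step_arm(
  motion=[
    {"ax":0,"ay":-0.002,"az":0,"x":-0.1,"y":0,"z":0.4,"hand":1},
    {"ax":0,"ay":-0.002,"az":0,"x":-0.1,"y":0,"z":0.4,"hand":1},
    {"ax":0,"ay":0,"az":0,"x":-0.1,"y":0,"z":0.4,"hand":1},
    {"ax":0,"ay":0,"az":0,"x":0,"y":0,"z":0.3,"hand":1},
    {"ax":0,"ay":0,"az":0,"x":0,"y":0,"z":0,"hand":1},
  ],
)

```text
time_s: 19.92
ee_pos: [0.4993, -0.3277, 0.0935]
tcp_rot: [[0.964, 0.265, -0.001], [0.265, -0.964, -0.002], [-0.001, 0.002, -1.0]]
wrist_force: [-0.4, 0.8, -1.7]
grip_width: 0.0197
```

```bash
python3 -c "
from h import *
show()"
```

```text
t 19.92 p [ 0.4993 -0.3277  0.0935] F [-0.39  0.84 -1.74] T [-0.07  0.24 -0.  ] w 0.0197
q [-0.03  0.47  0.68  1.74 -0.33  1.05 -0.54] yhead -74.63 ypitch 0.09 xpitch -0.07
```

step_arm(
  motion=[
    {"ax":0,"ay":0,"az":0,"x":0,"y":0,"z":0.1,"hand":1},
    {"ax":0,"ay":0,"az":0,"x":0,"y":0,"z":0.1,"hand":1},
    {"ax":0,"ay":0,"az":0,"x":0,"y":0,"z":0.07,"hand":1},
    {"ax":0,"ay":0,"az":0,"x":0,"y":0,"z":0.05,"hand":1},
    {"ax":0,"ay":0,"az":0,"x":0,"y":0,"z":0,"hand":1},
  ],
)

```text
time_s: 20.33
ee_pos: [0.4995, -0.3284, 0.0917]
tcp_rot: [[0.964, 0.264, 0.001], [0.264, -0.964, -0.002], [0.0, 0.002, -1.0]]
wrist_force: [0.3, 0.3, -1.3]
grip_width: 0.02
```

```bash
python3 -c "
from h import *
show()"
```

```text
t 20.33 p [ 0.4995 -0.3284  0.0917] F [ 0.34  0.31 -1.28] T [-0.02  0.14  0.02] w 0.02
q [-0.03  0.47  0.68  1.74 -0.33  1.05 -0.54] yhead -74.69 ypitch 0.1 xpitch 0.01
```

Within a few tenths of a millimetre of the mat. One more small press, then open.

step_arm(
  motion=[
    {"ax":0,"ay":0,"az":0,"x":0,"y":0,"z":0.07,"hand":1},
    {"ax":0,"ay":0,"az":0,"x":0,"y":0,"z":0.05,"hand":1},
    {"ax":0,"ay":0,"az":0,"x":0,"y":0,"z":0,"hand":1},
    {"ax":0,"ay":0,"az":0,"x":0,"y":0,"z":0,"hand":0},
    {"ax":0,"ay":0,"az":0,"x":0,"y":0,"z":0,"hand":0},
  ],
)

```text
time_s: 20.75
ee_pos: [0.5, -0.3289, 0.0917]
tcp_rot: [[0.965, 0.264, 0.003], [0.264, -0.965, -0.002], [0.002, 0.003, -1.0]]
wrist_force: [0.6, -0.2, -0.4]
grip_width: 0.0268
```

step_arm(
  motion=[
    {"ax":0,"ay":0,"az":0,"x":0,"y":0,"z":0,"hand":0},
    {"ax":0,"ay":0,"az":0,"x":0,"y":0,"z":0,"hand":0},
    {"ax":0,"ay":0,"az":0,"x":0,"y":0,"z":0,"hand":0},
    {"ax":0,"ay":0,"az":0,"x":0,"y":0,"z":0,"hand":0},
    {"ax":0,"ay":0,"az":0,"x":0,"y":0,"z":0,"hand":0},
  ],
)

```text
time_s: 21.17
ee_pos: [0.5004, -0.3292, 0.0917]
tcp_rot: [[0.965, 0.264, 0.003], [0.264, -0.965, -0.003], [0.002, 0.004, -1.0]]
wrist_force: [0.4, 0.1, -0.2]
grip_width: 0.0585
```

step_arm(
  motion=[
    {"ax":0,"ay":0,"az":0,"x":0,"y":0,"z":0,"hand":0},
    {"ax":0,"ay":0,"az":0,"x":0,"y":0,"z":0,"hand":0},
    {"ax":0,"ay":0,"az":0,"x":0,"y":0,"z":-1.0,"hand":0},
    {"ax":0,"ay":0,"az":0,"x":0,"y":0,"z":-1.5,"hand":0},
    {"ax":0,"ay":0,"az":0,"x":0,"y":0,"z":-2.0,"hand":0},
  ],
)

```text
time_s: 21.58
ee_pos: [0.4982, -0.3278, 0.1352]
tcp_rot: [[0.965, 0.264, -0.004], [0.264, -0.965, -0.001], [-0.004, -0.0, -1.0]]
wrist_force: [-0.1, -0.3, 0.9]
grip_width: 0.0851
```

step_arm(
  motion=[
    {"ax":0,"ay":0,"az":0,"x":0,"y":0,"z":-2.5,"hand":0},
    {"ax":0,"ay":0,"az":0,"x":0,"y":0,"z":-2.5,"hand":0},
    {"ax":0,"ay":0,"az":0,"x":0,"y":0,"z":-2.5,"hand":0},
    {"ax":0,"ay":0,"az":0,"x":0,"y":0,"z":-1.0,"hand":0},
    {"ax":0,"ay":0,"az":0,"x":0,"y":0,"z":0,"hand":0},
  ],
)

```text
time_s: 22.0
ee_pos: [0.4986, -0.3291, 0.2308]
tcp_rot: [[0.965, 0.262, 0.001], [0.262, -0.965, -0.003], [0.001, 0.003, -1.0]]
wrist_force: [-0.4, -0.8, -0.2]
grip_width: 0.0868
```

```bash
python3 -c "
from h import *
show();f=grab('wrist','w23');g=grab('side','s23');h=grab('top','t23')
a=cv2.imread('pics/s23.png')[190:340,250:400];cv2.imwrite('pics/s23c.png',cv2.resize(a,None,fx=4,fy=4,interpolation=cv2.INTER_CUBIC))"
```

```text
t 22.0 p [ 0.4986 -0.3291  0.2308] F [-0.35 -0.83 -0.24] T [-0.05  0.17 -0.01] w 0.0868
q [-0.09  0.33  0.74  1.59 -0.23  1.3  -0.62] yhead -74.8 ypitch 0.19 xpitch 0.03
```

View pics/w23.png

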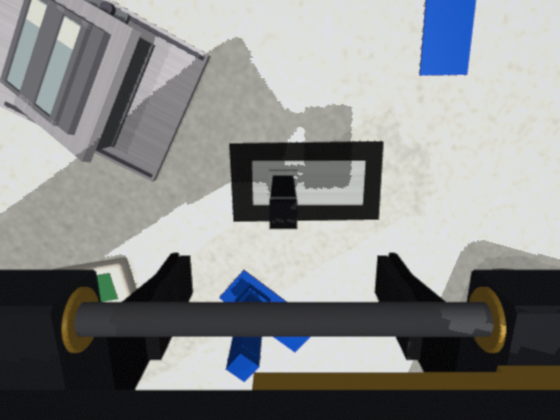

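View pics/s23c.png

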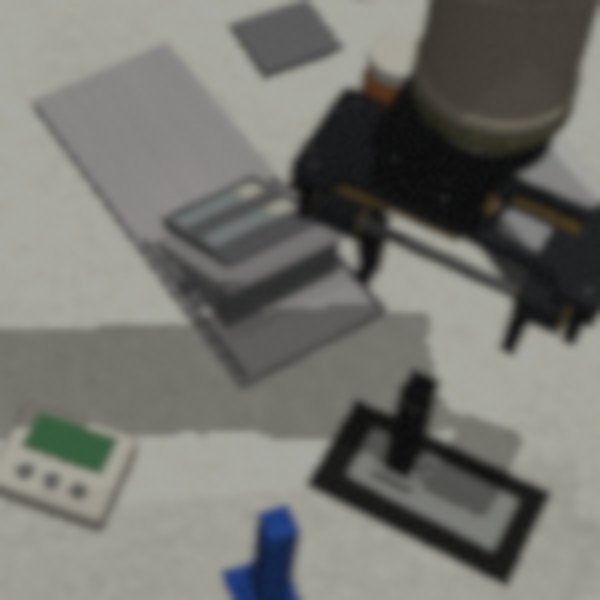

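View pics/t23.png

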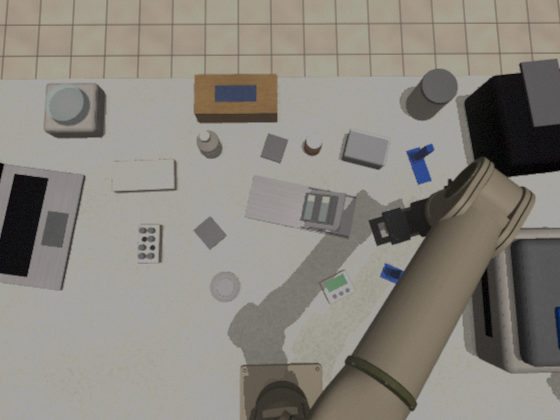

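Wrist, side and top views: the lifter stands upright along the mat's middle (283,185), the carrier lies face up on the rest (top (320,209)), and the bystanders haven't moved. A last numeric check on carrier and lifter positions before handing in.

```bash
python3 - <<'E'
from h import *
f=imaging.grab_frame("top");g=imaging.grab_frame("wrist")
S0=E0+.16*U
p=plane(f,[320,209],.052)[0][:2]-S0; print("carrier centre in stand x,y (z guess .05):",(p@U).round(4),(p@V).round(4))
# lifter blade in wrist view
B=plane(g,[[252,161],[367,160],[364,205],[254,205]],.006);M=plane(g,[[230,144],[383,142],[379,219],[234,221]],.004)
hd=lambda Q:np.degrees(np.arctan2(*((Q[1]+Q[2]-Q[0]-Q[3])[[1,0]])))
m=np.radians(hd(M));d=(B.mean(0)-M.mean(0))[:2];print("blade mid vs mat mid along/across",d@[np.cos(m),np.sin(m)],d@[-np.sin(m),np.cos(m)],"yaw diff",hd(B)-hd(M))
a=cv2.imread("pics/a_top.png").astype(int);b=f["image"][:,:,::-1].astype(int)
for n,(x,y) in dict(bottle=(208,143),jar=(313,145),tip=(365,148),slide=(143,175),rack=(149,244)).items(): print(n,np.abs(a-b)[y-15:y+15,x-15:x+15].mean().round(1))
show(); print(job.sign_off())
E
```

```text
carrier centre in stand x,y (z guess .05): 0.0497 -0.0033
blade mid vs mat mid along/across 0.002609954529907481 -6.511074969372422e-05 yaw diff -0.535405009977211
bottle 9.6
jar 10.5
tip 9.2
slide 11.3
rack 9.5
t 22.25 p [ 0.4973 -0.3279  0.2266] F [-0.17  0.52 -0.31] T [-0.03  0.12 -0.01] w 0.0869
q [-0.09  0.33  0.74  1.6  -0.23  1.3  -0.62] yhead -74.78 ypitch -0.02 xpitch -0.25
the job is handed in; nothing more can be done
None
```

The carrier lies face up on the sloping rest, the lifter is back on its mat, and the job was handed in at 22.3 s of the 58 s allowed. No verdict was reported.

**What I did:** I gripped the steel lifter and felt for the deck, pressing the blade on it with about 12 N. I slid the blade under the lip and pushed the carrier against the step with about 5 N at the wrist. I then lifted it along an arc with the blade tip, and it fell onto the rest by itself once past balance. The lifter went back on its mat, I let go and the arm moved up clear.

**Last checks:**
- **Carrier:** both glass slides face up. Its centre is about 50 mm along the stand and 3 mm off the middle line, assuming a height of about 50 mm. I judged its angle and flatness by eye only.
- **Lifter:** upright, about 3 mm from where it should be lengthwise on the mat, centred across it, and turned 0.5°.
- **Bystanders:** they look unmoved in the top picture. The image-difference numbers (9 to 11 for every item, even the fixed rack) were too uniform to prove anything.

**Not certain:** wrist readings come only at the end of each move, so brief force peaks in between were not seen. None of the readings came near a limit.

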